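# Tip rinsed potatoes out of the basket and set them in the baking tin

### The job

The potatoes have been rinsed: pick up the steel basket, tip it over the green tray so that all the potatoes tumble out onto the tray, and stand the empty basket upright again on its cork mat. Only when the basket is back and all the potatoes lie on the tray, put every potato into the baking tin, each fully down in a compartment of its own. Leave the snack tube, jam jar and mug where they are.

Things in the scene. Friction and masses are not known exactly. Their poses are not given: they have to be found in the camera images.
- basket: steel rinsing basket, 0.45 kg empty; pours over its +x side. Origin under the middle of its floor. Floor inside 140 (x) x 150 (y) mm, 5 mm thick; walls 85 mm high, 4 mm thick: back (-x) and sides (y = +-77) about upright, front (+x) flared 35 deg outward. Outside x -83..132, y +-83 mm, 190 mm high with its rigid handle. Potatoes slide on it at slopes over about 25 deg
- basket_grip (a point): centre of the basket's red hand grip, at (-42, 0, 167) mm in the basket frame. The handle is rigid and leans 30 deg back to -x; thin bars at y = +-79 carry the grip, a flat bar 16 mm thick, 100 mm long along y, 30 mm deep. Pinch its 16 mm thickness with the fingers pointing along (0.5, 0, -0.87) of the basket frame
- basket_lip (a point): middle of the basket's pouring lip, at (130, 0, 85) mm in the basket frame
- mat: cork mat fixed to the counter, 230 (x) x 190 (y) x 4 mm, on which the basket stands at the start (left or right of the tray); origin under its centre
- tray: shallow green draining tray, fixed, 300 (x) x 240 (y) mm outside, walls 5 mm thick and 16 mm high, floor 5 mm thick; origin under its centre
- tin: dark steel baking tin, fixed, 236 (x) x 160 (y) x 28 mm high with six square compartments, three along its x and two along its y, each 73 mm square inside, 24 mm deep, walls 4 mm; origin under its centre; on the other side of the tray from the mat
- cup0 (a point): centre of the floor of compartment 0 of the tin (floor 4 mm above the counter, rim 24 mm above the floor)
- cup1 (a point): centre of the floor of compartment 1 of the tin (floor 4 mm above the counter, rim 24 mm above the floor)
- cup2 (a point): centre of the floor of compartment 2 of the tin (floor 4 mm above the counter, rim 24 mm above the floor)
- cup3 (a point): centre of the floor of compartment 3 of the tin (floor 4 mm above the counter, rim 24 mm above the floor)
- cup4 (a point): centre of the floor of compartment 4 of the tin (floor 4 mm above the counter, rim 24 mm above the floor)
- cup5 (a point): centre of the floor of compartment 5 of the tin (floor 4 mm above the counter, rim 24 mm above the floor)
- potato0: peeled yellow potato, a stubby rigid barrel with flats, 62 mm long and 41 mm thick in the middle, 26 mm at its ends, 65 g; origin at its middle, long axis = its y. May be absent (None): 4 to 6 are there, all in the basket at the start
- potato1: peeled yellow potato, a stubby rigid barrel with flats, 62 mm long and 41 mm thick in the middle, 26 mm at its ends, 65 g; origin at its middle, long axis = its y. May be absent (None): 4 to 6 are there, all in the basket at the start
- potato2: peeled yellow potato, a stubby rigid barrel with flats, 62 mm long and 41 mm thick in the middle, 26 mm at its ends, 65 g; origin at its middle, long axis = its y. May be absent (None): 4 to 6 are there, all in the basket at the start
- potato3: peeled yellow potato, a stubby rigid barrel with flats, 62 mm long and 41 mm thick in the middle, 26 mm at its ends, 65 g; origin at its middle, long axis = its y. May be absent (None): 4 to 6 are there, all in the basket at the start
- potato4: peeled yellow potato, a stubby rigid barrel with flats, 62 mm long and 41 mm thick in the middle, 26 mm at its ends, 65 g; origin at its middle, long axis = its y. May be absent (None): 4 to 6 are there, all in the basket at the start
- potato5: peeled yellow potato, a stubby rigid barrel with flats, 62 mm long and 41 mm thick in the middle, 26 mm at its ends, 65 g; origin at its middle, long axis = its y. May be absent (None): 4 to 6 are there, all in the basket at the start
- crisp_tube: bystander: red cylindrical snack tube, 74 mm across, 130 mm high; origin under its centre
- jam_jar: bystander: amber jam jar with yellow cap, 70 mm across, 90 mm high; origin under its centre
- mug: bystander: blue mug, 80 mm across, 90 mm high, handle at its +y; origin under its centre

How it is judged:
By the outcome, as a careful person would: the job done as asked, in the order asked, and still so for the second after the job is handed in, with the robot touching nothing.
Of potato0, potato1, potato2, potato3, potato4, potato5 only 4 to 6 are there at a start; the rules pass over those that are not, and their reading is None.
At some moment in a run one of potato0, potato1, potato2, potato3, potato4, potato5 may be knocked a few centimetres aside while the robot is not near it.
It also fails if it takes over 208 s, if anything falls off the work surface, if the arm or the gripper's body presses on something with over 40 N, if the wrist force passes 120 N, or if a joint passes its speed limit or range.

### The arm

A 6-joint arm with a two-finger parallel gripper is mounted at the origin on the work surface. World frame = base frame: x ahead of the robot, y to its left, z up, the work surface at z = 0. Lengths are in m, angles in degrees, forces in N, time in s.
With the tool pointing down it reaches from about 0.4 to 0.825 m from the base axis. Payload 7 kg.
Tool frame: the origin (TCP) lies midway between the tips of the shut fingers; the grasp point (between the pads) lies r.grip_depth behind it (r.grip_depth is the distance from the TCP to the grasp point, in m); z points along the fingers, y is the line along which they close (so a half turn about z gives the same grasp; the last joint's range is limited). The gripper opens to 88 mm and grips with 3 to 60 N. Pads are 19 mm wide; open, the fingers measure 130 mm over their backs; the gripper's body (78 mm by 193 mm) begins 47 mm behind the grasp point.
Start: joints at [16.507, 20.546, 0.682, 0, -70.136, -16.507], TCP at [0.675, -0, 0.194] pointing down, gripper open.
Joint ranges: [-176.03, 176.03], [-82.01, 121.73], [-58.28, 71.71], [-173.87, 95.51], [-174.79, -0.11], [-173.66, 173.66]. Speed limits (degrees/s): [136.94, 136.94, 172.46, 180, 180, 180].

### API

Orientations are given as [roll, pitch, yaw] about the fixed x, y, z axes, in that order (R = Rz(yaw) Ry(pitch) Rx(roll)).
In Python, from plant import r gives the robot as it stands.
- The arm moves only by the shell command python3 -m pendant 'ROWS' [OPENING] [FORCE]. ROWS is a JSON list of rows, 1 to 12 of them, each of 6 numbers: dx, dy, dz in m, then a rotation vector rx, ry, rz in degrees; each row is the pose to reach, as a shift and turn from the pose commanded when the command began, along the tool's axes at that moment; what a row does not reach only later rows make up. A row lasts 1/12 s, in which the tool goes at most 0.0417 m and 7.16 degrees, less where a joint would pass 70% of its speed; a pose out of reach is approached as far as the arm can. OPENING is the finger opening in m, set as the command begins (- or left out keeps the last). The fingers move at their own pace and stop on an object; FORCE is the grip in N (left out, the last holds). Time passes only in rows, so rows that do not move let the fingers close. It prints the time, the measured TCP pose, the force, the opening and the grip force at its end.
- r.get_state(): the state, without advancing time (a new reading comes with each control period).
- r.capture(name): name is "scene" or "side" or "wrist"; returns a dict with "frame" (420x560x3 uint8, red, green, blue), "z_map" (420x560 float32, m along the optical axis (not along the pixel's ray), 0 where there is no reading), "fx", "fy", "cx", "cy" (pixels), "cam_to_world" (4x4, takes a point from camera to world coordinates). Camera axes: x right, y down, z forward; pixel columns grow to the right and rows downward; lengths in m; the calibration is good to about 2 mm. A picture is of the moment at which its call begins.
- r.close_job(): hands the job in; it is judged then, once.
The state is a dict: "time_s": time; "joints": joint angles; "qd": joint speeds; "joint_torque": joint torques, N m; "tcp_pos": TCP position; "eef_rot": TCP orientation; "contact_force": force on the tool from outside, world axes, zero at the start; "moment": the same for the moment, N m; "gripper_width": finger opening in m; "gripper_force": force on a finger pad.
Only numpy, scipy, OpenCV 4.12 (cv2) and the standard library are available. Lean on these libraries where they do the work, as an engineer would, in place of code of your own. Each camera call takes 0.05 s, during which the arm holds its last target. There are 200 camera calls.

## Working session

There is one attempt and no reset: what is moved stays moved. The work goes in short steps, Python scripts to look and compute and a shell command to move; the robot and the scene stay as the last step left them, time stands still between calls to the robot, and variables do not carry over. Pictures are saved under pics/ and viewed, at most 14 in all, crops included, and the job is handed in when it is done.

```bash
ls; mkdir -p pics; cat > h.py <<'E'
import numpy as np,cv2
from plant import r
from scipy.spatial.transform import Rotation as R
def save(c,name): cv2.imwrite(f'pics/{name}.png',c['frame'][:,:,::-1])
def pts(c):
    z=c['z_map'];v,u=np.mgrid[:z.shape[0],:z.shape[1]]
    P=np.stack([(u-c['cx'])/c['fx']*z,(v-c['cy'])/c['fy']*z,z],-1)
    T=np.array(c['cam_to_world']);W=P@T[:3,:3].T+T[:3,3];W[z<=0]=np.nan
    return W
def ray(c,u,v,h):
    T=np.array(c['cam_to_world']);d=T[:3,:3]@np.array([(u-c['cx'])/c['fx'],(v-c['cy'])/c['fy'],1]);o=T[:3,3]
    return o+d*(h-o[2])/d[2]
E
python3 - <<'E'
from h import *
for n in ['scene','side']:
    c=r.capture(n);save(c,n+'0');np.savez(n+'0.npz',**c);print(np.round(c['cam_to_world'],3).tolist(),c['fx'])
s=r.get_state();print(s,r.grip_depth)
E
```

```text
pics
[[0.815, 0.436, -0.38, 1.05], [0.579, -0.616, 0.535, -0.65], [-0.001, -0.656, -0.755, 1.06], [0.0, 0.0, 0.0, 1.0]] 469.03376604595996
[[0.886, -0.335, 0.322, 0.221], [-0.464, -0.639, 0.613, -0.709], [0.0, -0.692, -0.722, 0.972], [0.0, 0.0, 0.0, 1.0]] 521.2616216111959
{'time_s': 0.1, 'joints': array([ 1.65067370e+01,  2.05864967e+01,  6.40363993e-01, -1.75515385e-02,
       -7.01343220e+01, -1.65069040e+01]), 'qd': array([ 0.01640556, -0.0220183 , -0.01032424,  0.00853283, -0.0062538 ,
       -0.08638454]), 'joint_torque': array([-1.42273191e-03, -5.84165347e+01,  2.93752134e+01,  7.01551259e+00,
        1.01412315e-02, -6.66964229e-05]), 'tcp_pos': array([ 6.74536583e-01, -2.79634125e-05,  1.92836584e-01]), 'eef_rot': array([ 1.79918173e+02, -7.04118185e-03, -9.00061379e+01]), 'contact_force': array([-0.56767502, -0.70552109,  0.36632251]), 'moment': array([-0.01884927, -0.01574715, -0.01275278]), 'gripper_force': 0.0, 'gripper_width': 0.08803505780135416} 0.0188
```

View pics/scene0.png

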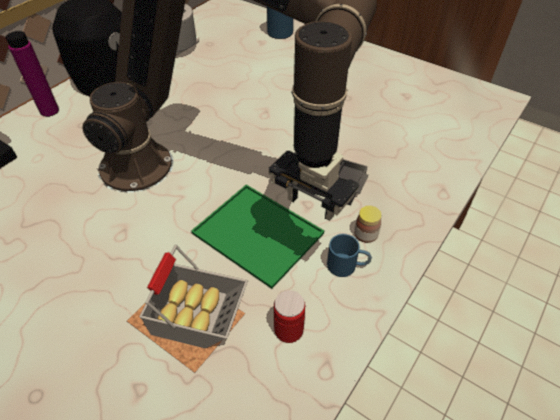

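View pics/side0.png

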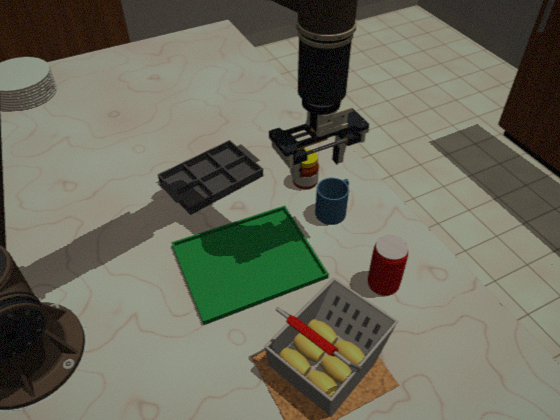

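Scene: six potatoes in the basket at (195,305), grip at (162,272), tray (258,235), mug (343,255), jar (368,225), tube (289,315). In the side view, the tin is at (212,177), with the grip at (312,332). I'll measure these next.

```bash
cat >> h.py <<'E'
def mask(c,lo,hi):
    return cv2.inRange(cv2.cvtColor(c['frame'],cv2.COLOR_RGB2HSV),np.array(lo),np.array(hi))
def comps(m,amin=60):
    n,l,s,ce=cv2.connectedComponentsWithStats(m);return [(l==i,s[i],ce[i]) for i in range(1,n) if s[i,4]>amin]
def rect(W,k):  # min-area rect of world points xy
    p=W[k][:,:2];p=p[np.isfinite(p[:,0])].astype(np.float32);(x,y),(a,b),t=cv2.minAreaRect(p);return np.round([x,y,a,b,t],4)
E
python3 - <<'E'
from h import *
for n in ['scene','side']:
    c=dict(np.load(n+'0.npz'));W=pts(c);print(n)
    ms={'red':(mask(c,(0,170,70),(6,255,255))|mask(c,(174,170,70),(180,255,255))),'green':mask(c,(55,120,20),(80,255,255)),'yel':mask(c,(18,90,120),(32,255,255)),'mat':mask(c,(6,120,100),(16,255,255))}
    for k,m in ms.items():
        m=cv2.morphologyEx(m,cv2.MORPH_OPEN,np.ones((3,3)))
        for l,s,ce in comps(m):
            w=W[l];w=w[np.isfinite(w[:,0])]
            print(k,s,np.round(ce),np.round(np.median(w,0),3),np.round(np.percentile(w[:,2],[2,98]),3),rect(W,l))
    # tin by height region, dark
    hsv=cv2.cvtColor(c['frame'],cv2.COLOR_RGB2HSV)
    z=W[...,2]
    k=(z>.012)&(z<.034)&(hsv[...,2]<110)&(hsv[...,1]<110)&(W[...,0]>.3)&(W[...,0]<.9)&(abs(W[...,1])<.5)
    for l,s,ce in comps(cv2.morphologyEx(k.astype(np.uint8)*255,cv2.MORPH_CLOSE,np.ones((3,3))),150):
        print('tin?',s,ce,rect(W,l&(z>.012)&(z<.034)))
    # height-layer of basket 
E
```

```text
scene
red [149 253  25  41 501] [161. 273.] [ 0.488 -0.321  0.178] [0.069 0.188] [ 0.4684 -0.3086  0.0471  0.1287 22.9255]
red [275 313  29  29 644] [289. 327.] [ 0.771 -0.223  0.075] [0.012 0.122] [ 7.66600e-01 -2.15200e-01  6.54000e-02  2.16000e-02  4.02703e+01]
green [ 193  186  130  101 6841] [258. 235.] [ 0.512 -0.002  0.005] [0.    0.016] [5.03500e-01 3.00000e-03 2.41200e-01 3.00800e-01 8.67373e+01]
yel [359 206  22  20 336] [370. 215.] [0.763 0.18  0.089] [0.072 0.094] [7.66900e-01 2.15100e-01 1.26400e-01 5.99000e-02 7.55052e+01]
yel [ 161  280   58   50 1704] [190. 305.] [ 0.527 -0.296  0.044] [0.026 0.052] [ 0.525  -0.3009  0.1213  0.1534 22.3433]
mat [ 129  310   87   61 1166] [176. 346.] [ 0.574 -0.391  0.003] [-0.001  0.008] [ 0.5248 -0.3873  0.2323  0.0772  9.9107]
mat [234 311   9  12  63] [238. 316.] [ 0.627 -0.237  0.004] [0.001 0.006] [ 6.27700e-01 -2.39100e-01  1.51000e-02  3.42000e-02  2.11703e+01]
tin? [338 159  29  36 239] [355.81171548 172.91213389] [ 0.6154  0.3437  0.0927  0.1314 16.5193]
tin? [327 259  42  16 155] [343.25806452 268.49032258] [ 0.781   0.0364 
[... 1476 characters left out ...]
0.052] [ 0.5237 -0.3521  0.0789  0.0552 53.8318]
yel [308 370  28  22 353] [321. 380.] [ 0.492 -0.35   0.047] [0.038 0.052] [ 0.493  -0.3453  0.0411  0.0583 39.3255]
mat [ 324  359   73   61 1313] [367. 390.] [ 0.579 -0.393  0.005] [0.001 0.008] [ 0.5601 -0.4014  0.1705  0.0606 18.7182]
mat [268 386  39  34 403] [286. 406.] [ 0.419 -0.349  0.005] [0.001 0.008] [ 0.4149 -0.3438  0.0262  0.0958 20.175 ]
tin? [ 158  140  105   72 1988] [210.10915493 174.42907445] [ 0.5355  0.308   0.2677  0.1676 10.6705]
tin? [305 308  68  47 769] [341.24577373 329.73342003] [ 0.591  -0.2645  0.0462  0.1429 34.96  ]
tin? [268 352 113  64 425] [323.37411765 386.69411765] [ 0.5057 -0.3539  0.1113  0.2223 66.4383]
```

```bash
python3 - <<'E'
from h import *
A={}
for n in ['scene','side']:
    c=dict(np.load(n+'0.npz'));W=pts(c);z=W[...,2]
    red=(mask(c,(0,150,60),(8,255,255))|mask(c,(172,150,60),(180,255,255)))>0
    k=red&(z>.15)&(z<.2)&(W[...,1]<-.2)&(W[...,0]<.65)
    p=W[k];m=p.mean(0);u,s,v=np.linalg.svd(p-m);t=(p-m)@v[0]
    print(n,len(p),'mean',m.round(4),'dir',v[0].round(3),np.degrees(np.arctan2(v[0][1],v[0][0])).round(1),'ends',(m+v[0]*np.percentile(t,1)).round(4),(m+v[0]*np.percentile(t,99)).round(4))
    print('v2',v[1].round(3),v[2].round(3))
    k=(z>.083)&(z<.095)&(W[...,0]>.35)&(W[...,0]<.72)&(W[...,1]<-.12)&(W[...,1]>-.5)
    A[n]=W[k]; print('rim',rect(W,k))
    kk=(z>.012)&(z<.04)&(W[...,1]>.2)&(W[...,1]<.45)&(W[...,0]<.67)&(W[...,0]>.38)
    print('tin',rect(W,kk),np.percentile(z[kk],[50,90,97]))
    # mat edge pts rect: mat-coloured pts
    m=mask(c,(5,100,80),(18,255,255))>0
    print('mat',rect(W,m&(z<.012)&(W[...,1]<-.15)&(W[...,1]>-.55)&(W[...,0]<.75)&(W[...,0]>.3)))
im=np.zeros((400,400),np.uint8)
for n,col in (('scene',150),('side',255)):
    for x,y,_ in A[n]:im[int((x-.35)*1000),int((-.12-y)*1000)]=col
cv2.imwrite('pics/rim.png',im)
c=dict(np.load('side0.npz'))
cv2.imwrite('pics/crop.png',np.hstack([cv2.resize(c['frame'][265:420,240:420,::-1],None,fx=2.2,fy=2.2,interpolation=cv2.INTER_CUBIC),cv2.resize(c['frame'][130:285,140:320,::-1],None,fx=2.2,fy=2.2,interpolation=cv2.INTER_CUBIC)]))
E
```

```text
scene 502 mean [ 0.4872 -0.3206  0.1772] dir [ 0.352 -0.936 -0.009] -69.4 ends [ 0.4694 -0.2732  0.1776] [ 0.5031 -0.3628  0.1767]
v2 [-0.532 -0.208  0.821] [-0.77  -0.284 -0.571]
rim [ 0.5456 -0.2939  0.2142  0.1638 20.4659]
tin [ 0.5417  0.3119  0.2531  0.1651 12.2364] [0.02462502 0.0294802  0.03096537]
mat [ 0.504  -0.3055  0.2607  0.2077  0.017 ]
side 536 mean [ 0.4786 -0.3243  0.1843] dir [ 0.368 -0.93  -0.013] -68.4 ends [ 0.4602 -0.278   0.1849] [ 0.4955 -0.3671  0.1837]
v2 [ 0.848  0.341 -0.406] [-0.382 -0.138 -0.914]
rim [ 0.5915 -0.2788  0.3145  0.163  20.5236]
tin [ 0.5352  0.3105  0.2674  0.1717 12.1737] [0.02346386 0.02909082 0.03060678]
mat [ 0.5026 -0.3462  0.1378  0.2898 58.6889]
```

View pics/rim.png

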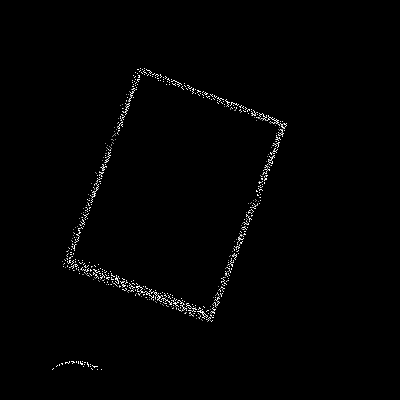

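The rim rectangle puts the basket at yaw 20.5° with its origin near (0.5226, -0.3025). The flared lip is at +x and the grip is about (0.4845, -0.3195, 0.171). Next, a helper for turning targets into tool-axis rows.

```bash
cat >> h.py <<'E'
def cur():
    s=r.get_state();T=np.eye(4);T[:3,:3]=R.from_euler('xyz',s['eef_rot'],degrees=True).as_matrix();T[:3,3]=s['tcp_pos'];return T
def rel(T,C=None):
    D=np.linalg.inv(cur() if C is None else C)@T;v=R.from_matrix(D[:3,:3]).as_rotvec(degrees=True)
    n=max(np.linalg.norm(D[:3,3])/.0417,np.linalg.norm(v)/7.16)
    print('rows>=',round(n,1),D[:3,3].round(4).tolist()+v.round(2).tolist())
def basketT(o,yaw,tilt):
    T=np.eye(4);T[:3,:3]=R.from_euler('YZ',[0,0]).as_matrix();T[:3,:3]=(R.from_euler('z',yaw,degrees=True)*R.from_euler('y',tilt,degrees=True)).as_matrix();T[:3,3]=o;return T
s3=3**.5/2
G=np.eye(4);G[:3,:3]=np.array([[0,-s3,.5],[-1,0,0],[0,-.5,-s3]]);G[:3,3]=np.array([-.042,0,.167])+.0188*G[:3,2]
def back(T,d): T=T.copy();T[:3,3]-=d*T[:3,2];return T
E
python3 - <<'E'
from h import *
B=basketT([.5238,-.3048,.004],20.5,0)
T=B@G;print(np.linalg.det(G),T[:3,3],T[:3,2])
rel(back(T,.11))
rel(T,back(T,.11))
E
```

```text
0.9999999999999999 [ 0.49326449 -0.31621676  0.15471872] [ 0.46833609  0.17510369 -0.8660254 ]
rows>= 9.9 [0.3355, 0.2328, -0.0568, 29.76, -5.36, -20.04]
rows>= 2.6 [0.0, -0.0, 0.11, -0.0, 0.0, 0.0]
```

```bash
python3 -m pendant '[[0.04,0.03,-0.04,3,0,-2],[0.08,0.06,-0.08,8,-1,-5],[0.12,0.09,-0.09,12,-2,-8],[0.16,0.12,-0.09,16,-3,-11],[0.2,0.15,-0.09,20,-4,-14],[0.24,0.18,-0.08,24,-5,-17],[0.28,0.21,-0.08,28,-5,-19],[0.3,0.22,-0.07,29.76,-5.36,-20.04],[0.3355,0.2328,-0.0568,29.76,-5.36,-20.04],[0.3355,0.2328,-0.0568,29.76,-5.36,-20.04],[0.3355,0.2328,-0.0568,29.76,-5.36,-20.04],[0.3355,0.2328,-0.0568,29.76,-5.36,-20.04]]' 0.088 30
python3 - <<'E'
from h import *
T=basketT([.5238,-.3048,.004],20.5,0)@G
rel(T);print(r.get_state()['joints'])
c=r.capture('wrist');save(c,'w1');W=pts(c)
z=W[...,2];k=((mask(c,(0,150,60),(8,255,255))|mask(c,(172,150,60),(180,255,255)))>0)&(z>.14)&(z<.21)
p=W[k];B=np.linalg.inv(basketT([.5238,-.3048,.004],20.5,0));q=p@B[:3,:3].T+B[:3,3];print(len(q),np.percentile(q,[2,50,98],axis=0).round(4),'expect x-.042 y+-.05 z .167')
E
```

```text
time_s: 1.1
tcp_pos: [0.4379, -0.3412, 0.2482]
eef_rot: [-150.1, 0.1, -69.9]
contact_force: [1.2, 0.2, -0.1]
gripper_width: 0.0875
gripper_force: 0.0
rows>= 2.7 [-0.0043, -0.0059, 0.1113, 0.09, -0.13, -0.36]
[-38.64662811   1.81780807 -11.45498922 -28.5565714  -63.27059963
  68.77078403]
2372 [[-0.0586 -0.047   0.1759]
 [-0.0527 -0.0022  0.181 ]
 [-0.0458  0.0474  0.1843]] expect x-.042 y+-.05 z .167
```

View pics/w1.png

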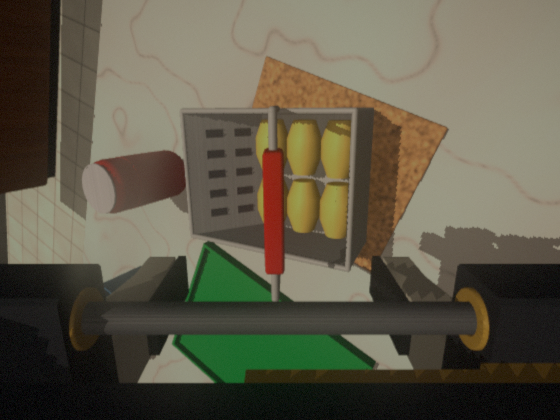

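The wrist view shows the grip bar centred at about (274,212), in line between the fingers, with all six potatoes behind it. Closing in.

```bash
python3 -m pendant '[[0,0.002,0.03,0,0,0],[0,0.002,0.05,0,0,0],[0,0.002,0.07,0,0,0],[0,0.002,0.09,0,0,0],[0,0.002,0.108,0,0,0],[0,0.002,0.108,0,0,0],[0,0.002,0.108,0,0,0]]'
python3 - <<'E'
from h import *
rel(basketT([.5215,-.3057,.004],20.5,0)@G)
E
python3 -m pendant '[[0,0,0,0,0,0],[0,0,0,0,0,0],[0,0,0,0,0,0],[0,0,0,0,0,0],[0,0,0,0,0,0],[0,0,0,0,0,0],[0,0,0,0,0,0],[0,0,0,0,0,0],[0,0,0,0,0,0],[0,0,0,0,0,0],[0,0,0,0,0,0],[0,0,0,0,0,0]]' 0 50
```

```text
time_s: 1.73
tcp_pos: [0.4913, -0.3159, 0.1552]
eef_rot: [-150.0, 0.1, -69.4]
contact_force: [-0.5, 0.4, 0.7]
gripper_width: 0.0875
gripper_force: 0.0
rows>= 0.0 [0.001, 0.0008, 0.0, -0.01, 0.12, 0.05]
time_s: 2.73
tcp_pos: [0.4912, -0.3173, 0.156]
eef_rot: [-149.9, -0.0, -69.5]
contact_force: [-4.9, -0.4, 7.3]
gripper_width: 0.013
gripper_force: 5.0
```

```bash
cat >> h.py <<'E'
def lipT(lip,yaw,tilt):
    B=basketT([0,0,0],yaw,tilt);B[:3,3]=np.array(lip)-B[:3,:3]@np.array([.13,0,.085]);return B
E
python3 - <<'E'
from h import *
s=r.get_state();print(s['gripper_width'],s['gripper_force'],s['contact_force'])
C=basketT([.5215,-.3057,.004],20.5,0)@G
L=C.copy();L[2,3]+=.13
rel(L,C)
print('swing');P0=lipT([.505,-.06,.15],87,0)@G
for f in (.25,.5,.75,1):
    B=basketT((1-f)*np.array([.5215,-.3057,.134])+f*lipT([.505,-.06,.15],87,0)[:3,3],20.5+f*66.5,0);rel(B@G,L)
for t,h in ((20,.13),(40,.11),(60,.09),(80,.08),(95,.08),(110,.08)):
    print(t);rel(lipT([.505,-.06,h],87,t)@G,P0);T=lipT([.505,-.06,h],87,t)@G;print(T[:3,3].round(3),T[:3,2].round(2))
E
```

```text
0.013024115072557445 5.046752616763115 [-4.87343227 -0.39263809  7.30044428]
rows>= 3.1 [0.0, -0.065, -0.1126, -0.0, 0.0, 0.0]
swing
rows>= 2.3 [-0.0198, 0.0034, 0.018, -0.0, -8.31, -14.4]
rows>= 4.6 [-0.0405, 0.0045, 0.0372, -0.0, -16.62, -28.8]
rows>= 7.0 [-0.0626, 0.0037, 0.0576, -0.0, -24.94, -43.19]
rows>= 9.3 [-0.0868, 0.0013, 0.0789, -0.0, -33.25, -57.59]
20
rows>= 2.8 [0.0, -0.0438, -0.0113, -20.0, 0.0, 0.0]
[ 0.498 -0.19   0.247] [ 0.01  0.17 -0.98]
40
rows>= 5.6 [0.0, -0.0941, -0.0024, -40.0, 0.0, 0.0]
[ 0.501 -0.142  0.265] [-0.01 -0.17 -0.98]
60
rows>= 8.4 [0.0, -0.1437, 0.0276, -60.0, -0.0, -0.0]
[ 0.504 -0.084  0.264] [-0.03 -0.5  -0.87]
80
rows>= 11.2 [0.0, -0.1903, 0.0685, -80.0, 0.0, 0.0]
[ 0.507 -0.024  0.252] [-0.04 -0.76 -0.64]
95
rows>= 13.3 [0.0, -0.2201, 0.1033, -95.0, -0.0, 0.0]
[0.509 0.02  0.236] [-0.05 -0.91 -0.42]
110
rows>= 15.4 [0.0, -0.2398, 0.1447, -110.0, -0.0, -0.0]
[0.511 0.057 0.21 ] [-0.05 -0.98 -0.17]
```

```bash
python3 -m pendant '[[0,-0.005,-0.00866,0,0,0],[0,-0.01,-0.0173,0,0,0],[0,-0.01,-0.0173,0,0,0],[0,-0.01,-0.0173,0,0,0],[0,-0.01,-0.0173,0,0,0],[0,-0.01,-0.0173,0,0,0]]' 0 60
python3 - <<'E'
from h import *
c=r.capture('side');save(c,'s1')
E
```

```text
time_s: 3.23
tcp_pos: [0.4911, -0.317, 0.1758]
eef_rot: [-149.9, -0.0, -69.5]
contact_force: [-0.5, -0.1, -0.6]
gripper_width: 0.0001
gripper_force: 0.0
```

View pics/s1.png

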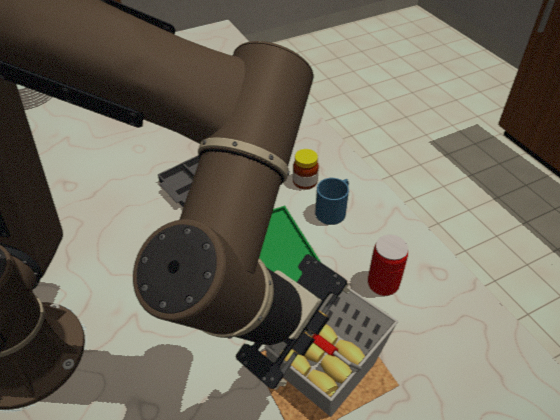

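```bash
python3 - <<'E'
from h import *
c=r.capture('wrist');save(c,'w2');W=pts(c);z=W[...,2]
k=((mask(c,(0,150,60),(8,255,255))|mask(c,(172,150,60),(180,255,255)))>0)&(z>.14)&(z<.24)
p=W[k];B=np.linalg.inv(basketT([.5215,-.3057,.004],20.5,0));q=p@B[:3,:3].T+B[:3,3];print(len(q),np.percentile(q,[2,50,98],axis=0).round(4))
T=cur();print(B@T)
c=r.capture('side');W=pts(c);z=W[...,2]
k=(z>.083)&(z<.095)&(W[...,0]>.5)&(W[...,0]<.72)&(W[...,1]<-.15)&(W[...,1]>-.35)
print(rect(W,k))
E
```

```text
2577 [[-0.0555 -0.0477  0.1766]
 [-0.0495 -0.0267  0.1811]
 [-0.0423 -0.0026  0.1843]]
[[ 1.32286404e-04 -8.65493280e-01  5.00920517e-01 -3.24807939e-02]
 [-9.99999975e-01 -2.31818579e-05  2.24032865e-04  5.98555132e-05]
 [-1.82286671e-04 -5.00920534e-01 -8.65493261e-01  1.71584487e-01]
 [ 0.00000000e+00  0.00000000e+00  0.00000000e+00  1.00000000e+00]]
[ 0.6668 -0.2613  0.1806  0.1012 87.2927]
```

View pics/w2.png

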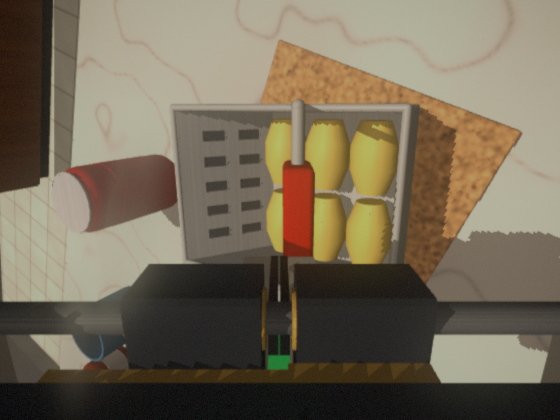

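```bash
python3 - <<'E'
from h import *
c=r.capture('wrist');W=pts(c);T=cur();Ti=np.linalg.inv(T);q=W@Ti[:3,:3].T+Ti[:3,3]
cam=np.array(c['cam_to_world']);print('cam in tool',(Ti@cam).round(3))
for v in range(235,300,6): print(v,[(u,*(q[v,u]*1000).round(0)) for u in (262,271,280,287,296,310)])
ci=np.linalg.inv(cam)
def pr(p):
    x=ci[:3,:3]@p+ci[:3,3];return (x[:2]/x[2]*[c['fx'],c['fy']]+[c['cx'],c['cy']]).round()
print('tcp',pr(T[:3,3]),'pads',pr(T[:3,3]-.0188*T[:3,2]))
B=basketT([.5215,-.3057,.004],20.5,0)
for p in ([-.042,0,.167],[-.0495,0,.18],[-.0495,.05,.18],[-.0495,-.05,.18]):print(p,pr(B[:3,:3]@p+B[:3,3]))
s=r.get_state();print(s['gripper_width'],s['gripper_force'],s['contact_force'])
E
```

```text
cam in tool [[ 0.    -0.956 -0.293  0.08 ]
 [ 1.    -0.     0.001  0.   ]
 [-0.001 -0.293  0.956 -0.192]
 [ 0.     0.     0.     1.   ]]
235 [(262, np.float64(-64.0), np.float64(-18.0), np.float64(188.0)), (271, np.float64(-50.0), np.float64(-7.0), np.float64(152.0)), (280, np.float64(-47.0), np.float64(2.0), np.float64(144.0)), (287, np.float64(13.0), np.float64(5.0), np.float64(-17.0)), (296, np.float64(13.0), np.float64(10.0), np.float64(-17.0)), (310, np.float64(13.0), np.float64(17.0), np.float64(-16.0))]
241 [(262, np.float64(-70.0), np.float64(-18.0), np.float64(186.0)), (271, np.float64(-59.0), np.float64(-7.0), np.float64(157.0)), (280, np.float64(-54.0), np.float64(2.0), np.float64(146.0)), (287, np.float64(10.0), np.float64(5.0), np.float64(-16.0)), (296, np.float64(10.0), np.float64(10.0), np.float64(-17.0)), (310, np.float64(10.0), np.float64(17.0), np.float64(-16.0))]
247 [(262, np.float64(-79.0), np.float64(-18.0), np.float64(189.0)), (271, np.float64(-79.0), np.float64(-8.0), np.float64(189.0)), (280, np.float64(-62.0), np.float64(2.0), np.float64(149.0)), (287, np.fl
[... 2690 characters left out ...]
.float64(4.0), np.float64(-119.0)), (310, np.float64(38.0), np.float64(8.0), np.float64(-118.0))]
295 [(262, np.float64(35.0), np.float64(-4.0), np.float64(-115.0)), (271, np.float64(10.0), np.float64(-2.0), np.float64(-71.0)), (280, np.float64(10.0), np.float64(1.0), np.float64(-71.0)), (287, np.float64(9.0), np.float64(4.0), np.float64(-70.0)), (296, np.float64(37.0), np.float64(4.0), np.float64(-118.0)), (310, np.float64(39.0), np.float64(7.0), np.float64(-121.0))]
tcp [278. 247.] pads [278. 260.]
[-0.042, 0, 0.167] [296. 247.]
[-0.0495, 0, 0.18] [297. 258.]
[-0.0495, 0.05, 0.18] [296. 339.]
[-0.0495, -0.05, 0.18] [299. 164.]
0.0003422827766973412 0.0 [ 0.14544197 -0.12606828 -0.54540729]
```

```bash
python3 - <<'E'
from h import *
for n in ['scene','side']:
    c=dict(np.load(n+'0.npz'));W=pts(c)
    k=(abs(W[...,0]-.675)<.09)&(abs(W[...,1])<.03)&(W[...,2]>.12)
    p=W[k];print(n,len(p),np.sort(p[:,2])[:12].round(3),p[np.argsort(p[:,2])[:6]].round(3).tolist())
c=r.capture('side');W=pts(c);T=cur();Ti=np.linalg.inv(T);q=W@Ti[:3,:3].T+Ti[:3,3]
k=(abs(q[...,0])<.012)&(abs(q[...,1])<.05)&(q[...,2]>-.08)&(q[...,2]<.03)
v=(cv2.cvtColor(c['frame'],cv2.COLOR_RGB2HSV)[...,1]<120)&k
print(v.sum(),np.sort(q[v][:,2])[-15:].round(3));
E
```

```text
scene 4976 [0.223 0.225 0.226 0.227 0.228 0.228 0.228 0.228 0.229 0.229 0.23  0.23 ] [[0.718, -0.006, 0.223], [0.629, 0.003, 0.225], [0.63, -0.001, 0.226], [0.63, 0.006, 0.227], [0.617, -0.008, 0.228], [0.625, -0.007, 0.228]]
side 4456 [0.225 0.225 0.226 0.227 0.227 0.227 0.228 0.228 0.229 0.229 0.23  0.23 ] [[0.632, -0.008, 0.225], [0.72, 0.011, 0.225], [0.719, 0.002, 0.226], [0.723, -0.008, 0.227], [0.72, -0.01, 0.227], [0.628, -0.009, 0.227]]
14 [-0.08  -0.08  -0.079 -0.075 -0.075 -0.075 -0.075 -0.069 -0.043 -0.042
 -0.04  -0.033 -0.016 -0.015]
```

The fingertips really end about 36 mm behind the reported TCP: 0.227 against 0.193 at the start, and −37 mm in the wrist view. So the first close only brushed the top of the bar. I'll correct the tool offset, open and go deeper.

```bash
cat >> h.py <<'E'
OFF=.036
G[:3,3]+=OFF*G[:3,2]
E
python3 - <<'E'
from h import *
T=basketT([.5215,-.3057,.004],20.5,0)@G
rel(back(T,.095));rel(T,back(T,.095))
E
```

```text
rows>= 1.0 [-0.0001, 0.0106, -0.0409, -0.07, 0.0, 0.0]
rows>= 2.3 [0.0, -0.0, 0.095, -0.0, 0.0, 0.0]
```

```bash
python3 -m pendant '[[0,0,-0.035,0,0,0],[0,0.0105,-0.041,0,0,0],[0,0.0105,-0.041,0,0,0]]'
python3 -m pendant '[[0,0,0,0,0,0],[0,0,0,0,0,0],[0,0,0,0,0,0],[0,0,0,0,0,0],[0,0,0,0,0,0],[0,0,0,0,0,0],[0,0,0,0,0,0],[0,0,0,0,0,0],[0,0,0,0,0,0]]' 0.088
python3 -m pendant '[[0,0,0.02,0,0,0],[0,0,0.04,0,0,0],[0,0,0.06,0,0,0],[0,0,0.08,0,0,0],[0,0,0.095,0,0,0],[0,0,0.095,0,0,0],[0,0,0.095,0,0,0]]'
python3 -m pendant '[[0,0,0,0,0,0],[0,0,0,0,0,0],[0,0,0,0,0,0],[0,0,0,0,0,0],[0,0,0,0,0,0],[0,0,0,0,0,0],[0,0,0,0,0,0],[0,0,0,0,0,0],[0,0,0,0,0,0],[0,0,0,0,0,0],[0,0,0,0,0,0],[0,0,0,0,0,0]]' 0 60
python3 - <<'E'
from h import *
T=basketT([.5215,-.3057,.004],20.5,0)@G
rel(T)
E
```

```text
time_s: 3.73
tcp_pos: [0.4628, -0.3288, 0.208]
eef_rot: [-149.9, -0.2, -69.5]
contact_force: [0.6, 1.2, -0.6]
gripper_width: 0.0008
gripper_force: 0.0
time_s: 4.48
tcp_pos: [0.4635, -0.3275, 0.2061]
eef_rot: [-149.9, -0.0, -69.5]
contact_force: [0.7, 0.8, -0.5]
gripper_width: 0.0545
gripper_force: 0.0
time_s: 5.07
tcp_pos: [0.5079, -0.3106, 0.1234]
eef_rot: [-150.0, 0.0, -69.5]
contact_force: [-0.5, -0.5, 1.3]
gripper_width: 0.0872
gripper_force: 0.0
time_s: 6.07
tcp_pos: [0.5082, -0.3108, 0.124]
eef_rot: [-149.9, -0.0, -69.5]
contact_force: [0.3, 0.5, -1.0]
gripper_width: 0.0159
gripper_force: 60.0
rows>= 0.0 [-0.0001, 0.0005, 0.0002, -0.08, -0.01, 0.03]
```

Solid grip now: 15.9 mm at 60 N. Lift.

```bash
python3 -m pendant '[[0,-0.005,-0.00866,0,0,0],[0,-0.015,-0.026,0,0,0],[0,-0.025,-0.0433,0,0,0],[0,-0.035,-0.0606,0,0,0],[0,-0.045,-0.078,0,0,0],[0,-0.055,-0.0953,0,0,0],[0,-0.065,-0.1126,0,0,0],[0,-0.065,-0.1126,0,0,0],[0,-0.065,-0.1126,0,0,0],[0,-0.065,-0.1126,0,0,0]]'
python3 - <<'E'
from h import *
C=basketT([.5215,-.3057,.134],20.5,0)@G
lip=[.505,-.06,.15]
for f in (.25,.5,.75,1):
    B=basketT((1-f)*np.array([.5215,-.3057,.134])+f*lipT(lip,87,0)[:3,3],20.5+f*66.5,0);rel(B@G,C)
P0=lipT(lip,87,0)@G
for t,h in ((20,.13),(40,.11),(60,.09),(80,.08),(95,.08),(110,.08)):
    print(t);rel(lipT([.505,-.06,h],87,t)@G,P0)
E
```

```text
time_s: 6.9
tcp_pos: [0.5065, -0.3098, 0.2515]
eef_rot: [-150.0, 0.2, -69.5]
contact_force: [0.2, -0.1, -10.0]
gripper_width: 0.0155
gripper_force: 60.0
rows>= 2.3 [-0.025, 0.004, 0.0176, -0.0, -8.31, -14.4]
rows>= 4.6 [-0.0503, 0.0071, 0.0358, -0.0, -16.62, -28.8]
rows>= 7.0 [-0.0764, 0.0092, 0.0544, -0.0, -24.94, -43.19]
rows>= 9.3 [-0.1033, 0.0107, 0.0735, -0.0, -33.25, -57.59]
20
rows>= 2.8 [0.0, -0.0315, -0.0134, -20.0, 0.0, 0.0]
40
rows>= 5.6 [0.0, -0.071, -0.0108, -40.0, 0.0, 0.0]
60
rows>= 8.4 [0.0, -0.1125, 0.0096, -60.0, -0.0, -0.0]
80
rows>= 11.2 [0.0, -0.1549, 0.0388, -80.0, 0.0, 0.0]
95
rows>= 13.3 [0.0, -0.1842, 0.0642, -95.0, -0.0, 0.0]
110
rows>= 15.4 [0.0, -0.2059, 0.0963, -110.0, -0.0, -0.0]
```

```bash
python3 -m pendant '[[-0.005,0.001,0.003,0,-1.5,-2.6],[-0.014,0.002,0.01,0,-4.5,-7.8],[-0.025,0.004,0.0176,0,-8.31,-14.4],[-0.0375,0.0055,0.0267,0,-12.5,-21.6],[-0.0503,0.0071,0.0358,0,-16.62,-28.8],[-0.0633,0.0082,0.045,0,-20.8,-36],[-0.0764,0.0092,0.0544,0,-24.94,-43.19],[-0.087,0.01,0.062,0,-28.2,-48.8],[-0.096,0.0104,0.0682,0,-31,-53.7],[-0.101,0.0106,0.072,0,-32.6,-56.5],[-0.1033,0.0107,0.0735,0,-33.25,-57.59],[-0.1033,0.0107,0.0735,0,-33.25,-57.59]]'
python3 - <<'E'
from h import *
c=r.capture('scene');save(c,'sc2')
rel(lipT([.505,-.06,.15],87,0)@G);s=r.get_state();print(s['joints'],s['tcp_pos'],s['gripper_width'],s['moment'])
E
```

```text
time_s: 7.9
tcp_pos: [0.4979, -0.2037, 0.1823]
eef_rot: [-149.9, 0.1, -3.0]
contact_force: [0.3, -0.2, -9.1]
gripper_width: 0.0154
gripper_force: 60.0
rows>= 0.0 [-0.0003, -0.0005, -0.0012, -0.04, -0.03, -0.11]
[-24.62720433  19.35904262   1.51794327 -27.86950336 -84.83872165
 117.20533577] [ 0.49776847 -0.20423889  0.18326966] 0.015240220675864011 [-3.94749238  0.31545001  0.01956756]
```

View pics/sc2.png

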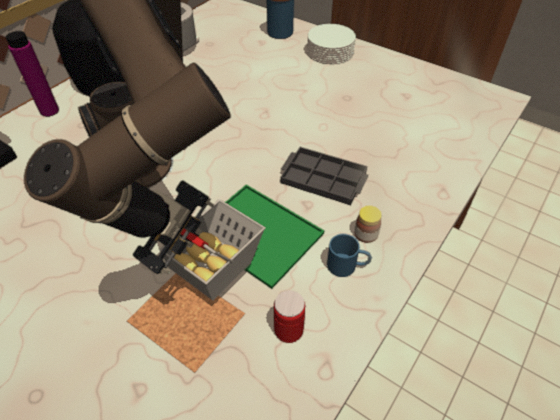

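The basket is level over the tray's near edge at about (215,250), with the potatoes inside and the mat and tin in full view. Tilting in stages.

```bash
python3 -m pendant '[[0,-0.004,-0.002,-3,0,0],[0,-0.009,-0.004,-6,0,0],[0,-0.015,-0.007,-10,0,0],[0,-0.021,-0.009,-13.5,0,0],[0,-0.026,-0.012,-17,0,0],[0,-0.0315,-0.0134,-20,0,0],[0,-0.038,-0.0135,-23.5,0,0],[0,-0.045,-0.0135,-27,0,0],[0,-0.051,-0.013,-30,0,0],[0,-0.058,-0.0125,-33.5,0,0],[0,-0.065,-0.012,-37,0,0],[0,-0.071,-0.0108,-40,0,0]]'
python3 - <<'E'
from h import *
L=lambda t,h:lipT([.505,-.06,h],87,t)@G
rel(L(40,.11));print(r.get_state()['joints'])
for t,h in ((50,.1),(60,.09),(70,.085),(80,.08)):rel(L(t,h),L(40,.11))
for t,h in ((90,.08),(100,.08),(110,.08)):rel(L(t,h),L(80,.08))
E
```

```text
time_s: 8.95
tcp_pos: [0.4994, -0.1481, 0.2303]
eef_rot: [170.0, -0.3, -3.2]
contact_force: [-0.2, -0.9, -9.0]
gripper_width: 0.0156
gripper_force: 60.0
rows>= 0.0 [0.0009, 0.0002, 0.001, -0.02, -0.22, -0.26]
[ 13.1150167    3.44829256 -21.52503879  10.41923385 -67.94485433
  69.48019594]
rows>= 1.4 [0.0, -0.0211, -0.0073, -10.0, 0.0, 0.0]
rows>= 2.8 [0.0, -0.0449, -0.0111, -20.0, -0.0, -0.0]
rows>= 4.2 [0.0, -0.0699, -0.0157, -30.0, -0.0, -0.0]
rows>= 5.6 [0.0, -0.0962, -0.0159, -40.0, 0.0, -0.0]
rows>= 1.4 [0.0, -0.0194, -0.0172, -10.0, -0.0, 0.0]
rows>= 2.8 [0.0, -0.0415, -0.0308, -20.0, -0.0, 0.0]
rows>= 4.2 [0.0, -0.0656, -0.0403, -30.0, -0.0, -0.0]
```

```bash
python3 -m pendant '[[0,-0.0063,-0.002,-3,0,0],[0,-0.0127,-0.0045,-6,0,0],[0,-0.0211,-0.0073,-10,0,0],[0,-0.028,-0.0085,-13,0,0],[0,-0.036,-0.0097,-16.5,0,0],[0,-0.0449,-0.0111,-20,0,0],[0,-0.053,-0.013,-23.3,0,0],[0,-0.0615,-0.0142,-26.6,0,0],[0,-0.0699,-0.0157,-30,0,0],[0,-0.079,-0.0158,-33.3,0,0],[0,-0.088,-0.0159,-36.7,0,0],[0,-0.0962,-0.0159,-40,0,0]]'
python3 - <<'E'
from h import *
rel(lipT([.505,-.06,.08],87,80)@G);print(r.get_state()['joints'])
c=r.capture('side');save(c,'s3')
E
```

```text
time_s: 9.95
tcp_pos: [0.5055, -0.0505, 0.2287]
eef_rot: [130.2, -0.3, -3.1]
contact_force: [1.0, -0.3, -6.8]
gripper_width: 0.0156
gripper_force: 60.0
rows>= 0.1 [-0.0, 0.0001, 0.0006, -0.21, -0.11, -0.36]
[ 42.85829025  17.12025707 -31.50231043  32.50301909 -82.93428243
  27.2631917 ]
```

View pics/s3.png

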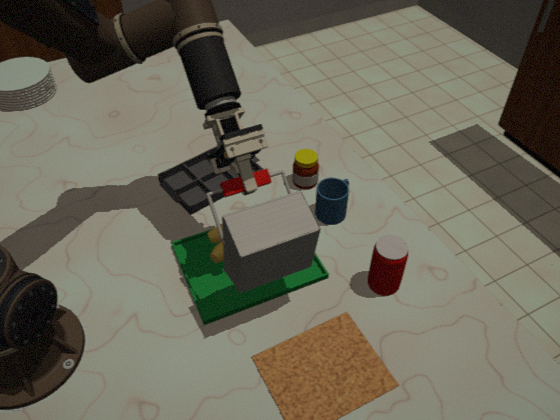

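The basket is nose-down over the tray at about (270,240), and potatoes are starting to appear at (217,245). Tilting further.

```bash
python3 -m pendant '[[0,-0.005,-0.0047,-2.5,0,0],[0,-0.0098,-0.009,-5,0,0],[0,-0.0145,-0.013,-7.5,0,0],[0,-0.0194,-0.0172,-10,0,0],[0,-0.025,-0.0206,-12.5,0,0],[0,-0.0303,-0.0242,-15,0,0],[0,-0.0358,-0.0274,-17.5,0,0],[0,-0.0415,-0.0308,-20,0,0],[0,-0.0475,-0.0332,-22.5,0,0],[0,-0.0535,-0.036,-25,0,0],[0,-0.0595,-0.038,-27.5,0,0],[0,-0.0656,-0.0403,-30,0,0]]'
python3 -m pendant '[[0,0,0,0,0,0],[0,0,0,0,0,0],[0,0,0,0,0,0],[0,0,0,0,0,0],[0,0,0,0,0,0],[0,0,0,0,0,0]]'
python3 - <<'E'
from h import *
rel(lipT([.505,-.06,.08],87,110)@G);print(r.get_state()['joints'])
c=r.capture('side');d=r.capture('scene')
cv2.imwrite('pics/s4.png',np.vstack([np.hstack([x['frame'][100:380,100:500,::-1]]) for x in (c,d)]))
for x in (c,d):
    W=pts(x);m=mask(x,(18,90,100),(32,255,255));m=cv2.erode(m,np.ones((3,3)))
    for l,s,ce in comps(m,30):
        w=W[l];print(s[4],np.round(ce),np.nanmedian(w,0).round(3))
E
```

```text
time_s: 11.0
tcp_pos: [0.5097, 0.0219, 0.2034]
eef_rot: [100.3, -0.3, -3.1]
contact_force: [0.3, 0.4, -5.1]
gripper_width: 0.0159
gripper_force: 60.0
time_s: 11.5
tcp_pos: [0.5094, 0.0215, 0.205]
eef_rot: [100.1, -0.2, -3.0]
contact_force: [0.8, -0.2, -4.5]
gripper_width: 0.0154
gripper_force: 60.0
rows>= 0.0 [-0.0001, -0.0009, -0.0001, -0.14, -0.0, -0.16]
[ 52.14037881  39.46763778 -27.90072854  34.67851944 -98.52810185
  12.69520075]
213 [306. 156.] [0.759 0.181 0.09 ]
90 [211. 245.] [0.435 0.055 0.043]
263 [370. 215.] [0.762 0.18  0.09 ]
134 [277. 221.] [0.543 0.049 0.04 ]
158 [292. 217.] [0.57  0.086 0.04 ]
107 [273. 237.] [ 0.566 -0.005  0.039]
```

View pics/s4.png

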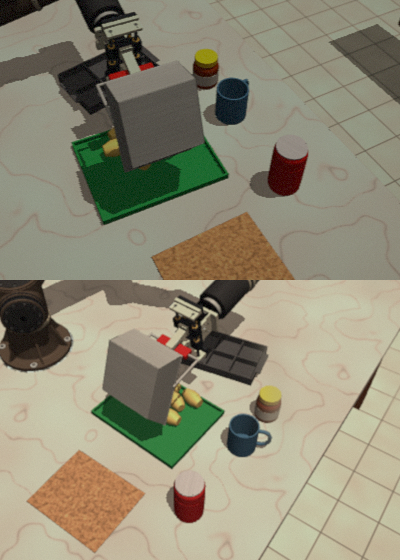

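Weight is down to −4.5 N, so the basket is empty and the potatoes lie on the tray. Going back.

```bash
python3 - <<'E'
from h import *
L=lambda t,h:lipT([.505,-.06,h],87,t)@G
a,b,c=L(110,.08),L(110,.16),L(55,.2)
rel(b,a)
print('A')
for t,h in ((96,.17),(82,.18),(68,.19),(54,.2)):rel(L(t,h),b)
print('B')
for t,h in ((40,.21),(26,.22),(12,.23),(0,.23)):rel(L(t,h),L(54,.2))
print('C');P=lipT([.505,-.06,.23],87,0);o=np.array([.5215,-.3057,.134])
for f in (.25,.5,.75,1):
    rel(basketT((1-f)*P[:3,3]+f*o,87-f*66.5,0)@G,P@G)
E
```

```text
rows>= 1.9 [0.0, 0.0788, -0.0139, 0.0, -0.0, 0.0]
A
rows>= 2.0 [0.0, 0.0314, 0.0274, 14.0, -0.0, 0.0]
rows>= 3.9 [0.0, 0.055, 0.0592, 28.0, 0.0, 0.0]
rows>= 5.9 [0.0, 0.0702, 0.0933, 42.0, 0.0, 0.0]
rows>= 7.8 [0.0, 0.0765, 0.1276, 56.0, 0.0, 0.0]
B
rows>= 2.0 [0.0, 0.0256, 0.02, 14.0, -0.0, 0.0]
rows>= 3.9 [0.0, 0.0435, 0.0444, 28.0, 0.0, -0.0]
rows>= 5.9 [0.0, 0.0529, 0.0711, 42.0, -0.0, -0.0]
rows>= 7.5 [0.0, 0.0504, 0.1021, 54.0, -0.0, -0.0]
C
rows>= 2.3 [0.0032, 0.0256, -0.0116, 0.0, 8.31, 14.4]
rows>= 4.6 [0.0067, 0.0503, -0.0227, 0.0, 16.62, 28.8]
rows>= 7.0 [0.0108, 0.074, -0.0332, 0.0, 24.94, 43.19]
rows>= 9.3 [0.0159, 0.0971, -0.0433, 0.0, 33.25, 57.59]
```

```bash
python3 -m pendant '[[0,0.025,-0.004,0,0,0],[0,0.05,-0.009,0,0,0],[0,0.0788,-0.0139,0,0,0],[0,0.0788,-0.0139,0,0,0]]'
python3 -m pendant '[[0,0.0157,0.0135,7,0,0],[0,0.0314,0.0274,14,0,0],[0,0.0432,0.0433,21,0,0],[0,0.055,0.0592,28,0,0],[0,0.063,0.076,35,0,0],[0,0.0702,0.0933,42,0,0],[0,0.0735,0.11,49,0,0],[0,0.0765,0.1276,56,0,0],[0,0.0765,0.1276,56,0,0]]'
python3 -m pendant '[[0,0.0128,0.01,7,0,0],[0,0.0256,0.02,14,0,0],[0,0.0345,0.0322,21,0,0],[0,0.0435,0.0444,28,0,0],[0,0.0482,0.0577,35,0,0],[0,0.0529,0.0711,42,0,0],[0,0.0515,0.0866,48,0,0],[0,0.0504,0.1021,54,0,0],[0,0.0504,0.1021,54,0,0]]'
python3 -m pendant '[[0.001,0.009,-0.004,0,2.8,4.8],[0.0032,0.0256,-0.0116,0,8.31,14.4],[0.005,0.038,-0.017,0,12.5,21.6],[0.0067,0.0503,-0.0227,0,16.62,28.8],[0.0087,0.062,-0.028,0,20.8,36],[0.0108,0.074,-0.0332,0,24.94,43.19],[0.0125,0.083,-0.037,0,28.2,49],[0.014,0.09,-0.04,0,31,53.5],[0.0159,0.0971,-0.0433,0,33.25,57.59],[0.0159,0.0971,-0.0433,0,33.25,57.59],[0.0159,0.0971,-0.0433,0,33.25,57.59]]'
python3 - <<'E'
from h import *
rel(basketT([.5215,-.3057,.134],20.5,0)@G);print(r.get_state()['joints'])
C=basketT([.5215,-.3057,.134],20.5,0)@G
for z in (.03,.004): rel(basketT([.5215,-.3057,z],20.5,0)@G,C)
c=r.capture('side');W=pts(c);z=W[...,2];save(c,'s5')
k=(z<.012)&(mask(c,(5,100,80),(18,255,255))>0)&(W[...,1]<-.15)&(W[...,1]>-.55)&(W[...,0]<.75)&(W[...,0]>.3);print(rect(W,cv2.morphologyEx(k.astype(np.uint8),cv2.MORPH_OPEN,np.ones((3,3)))>0))
c=r.capture('scene');save(c,'sc5')
E
```

```text
time_s: 11.93
tcp_pos: [0.5099, 0.0223, 0.2888]
eef_rot: [100.2, -0.3, -3.0]
contact_force: [0.5, 0.8, -3.1]
gripper_width: 0.016
gripper_force: 60.0
time_s: 12.68
tcp_pos: [0.4997, -0.1217, 0.341]
eef_rot: [156.6, -0.4, -3.4]
contact_force: [1.0, 1.9, -4.1]
gripper_width: 0.0158
gripper_force: 60.0
time_s: 13.43
tcp_pos: [0.4934, -0.207, 0.2574]
eef_rot: [-149.3, 0.8, -3.4]
contact_force: [0.4, 1.9, -6.8]
gripper_width: 0.0156
gripper_force: 60.0
time_s: 14.35
tcp_pos: [0.5051, -0.3086, 0.2528]
eef_rot: [-150.1, 0.1, -69.6]
contact_force: [-0.3, 0.9, -6.1]
gripper_width: 0.0157
gripper_force: 60.0
rows>= 0.1 [0.003, -0.0019, 0.0002, 0.09, 0.09, -0.14]
[-30.23431734   2.9825729  -10.34258947 -26.66323545 -59.62343903
  60.81524521]
rows>= 2.5 [0.0, 0.052, 0.0901, -0.0, 0.0, 0.0]
rows>= 3.1 [0.0, 0.065, 0.1126, -0.0, 0.0, 0.0]
[ 0.5091 -0.3378  0.1503  0.2817 65.0015]
```

View pics/s5.png

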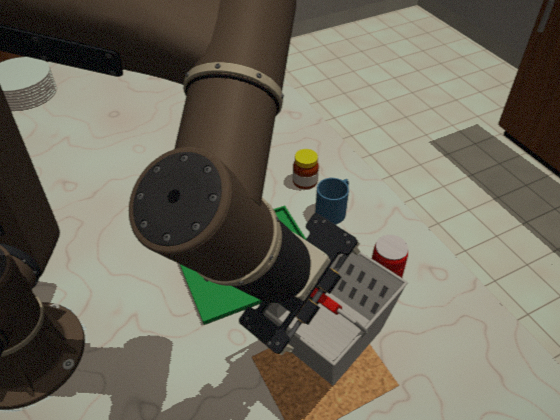

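The basket is empty and hangs over the mat at about (340,320). Lowering it to where it stood.

```bash
python3 -m pendant '[[0,0.01,0.0173,0,0,0],[0,0.022,0.038,0,0,0],[0,0.034,0.059,0,0,0],[0,0.044,0.0762,0,0,0],[0,0.052,0.0901,0,0,0],[0,0.057,0.0987,0,0,0],[0,0.061,0.1056,0,0,0],[0,0.063,0.1091,0,0,0],[0,0.064,0.1108,0,0,0],[0,0.065,0.1126,0,0,0],[0,0.065,0.1126,0,0,0],[0,0.065,0.1126,0,0,0]]'
python3 -m pendant '[[0,0,0,0,0,0],[0,0,0,0,0,0],[0,0,0,0,0,0],[0,0,0,0,0,0],[0,0,0,0,0,0],[0,0,0,0,0,0],[0,0,0,0,0,0],[0,0,0,0,0,0],[0,0,0,0,0,0]]' 0.06
python3 - <<'E'
from h import *
rel(basketT([.5215,-.3057,.004],20.5,0)@G)
c=r.capture('wrist');W=pts(c);z=W[...,2];k=(z>.083)&(z<.095);B=np.linalg.inv(basketT([.5215,-.3057,.004],20.5,0));q=W[k]@B[:3,:3].T+B[:3,3]
print(len(q),np.percentile(q,[3,97],axis=0).round(3))
E
```

```text
time_s: 15.45
tcp_pos: [0.5083, -0.3111, 0.1246]
eef_rot: [-149.9, -0.1, -69.5]
contact_force: [1.1, -0.5, -4.4]
gripper_width: 0.0157
gripper_force: 60.0
time_s: 16.2
tcp_pos: [0.508, -0.3109, 0.1238]
eef_rot: [-149.9, -0.0, -69.5]
contact_force: [-0.0, -0.1, -0.7]
gripper_width: 0.0596
gripper_force: 0.0
rows>= 0.0 [-0.0001, 0.0003, 0.0002, -0.08, -0.02, 0.02]
9131 [[-0.082 -0.077  0.08 ]
 [ 0.224  0.078  0.09 ]]
```

```bash
cat >> h.py <<'E'
def down(x,y,z,yaw): # true fingertip position, yaw of tool y(closing) direction chosen mod 180 nearest current
    T=np.eye(4);T[:3,:3]=R.from_euler('xyz',[180,0,yaw],degrees=True).as_matrix();T[:3,3]=[x,y,z-OFF];return T
E
python3 -m pendant '[[0,0,-0.02,0,0,0],[0,0,-0.05,0,0,0],[0,0,-0.09,0,0,0],[0,0,-0.12,0,0,0],[0,0,-0.14,0,0,0],[0,0,-0.14,0,0,0]]' 0.088
python3 - <<'E'
from h import *
rel(down(.5,-.1,.35,-93)); rel(down(.5,-.1,.35,-93),back(basketT([.5215,-.3057,.004],20.5,0)@G,.14))
E
```

```text
time_s: 16.75
tcp_pos: [0.4422, -0.3377, 0.25]
eef_rot: [-149.8, -0.4, -69.5]
contact_force: [0.2, -0.4, 1.1]
gripper_width: 0.0869
gripper_force: 0.0
rows>= 6.1 [-0.202, -0.1516, 0.0125, -29.89, 5.77, 23.02]
rows>= 6.0 [-0.2002, -0.1528, 0.0083, -29.57, 6.15, 22.96]
```

```bash
python3 -m pendant '[[-0.01,-0.01,-0.025,-3,0.5,2],[-0.03,-0.03,-0.03,-7,1,5],[-0.06,-0.05,-0.03,-12,2,9],[-0.1,-0.08,-0.02,-17,3.5,13],[-0.14,-0.11,-0.01,-22,4.5,17],[-0.17,-0.13,0,-26,5.5,20.5],[-0.2,-0.153,0.008,-29.57,6.15,22.96],[-0.2,-0.153,0.008,-29.57,6.15,22.96],[-0.2,-0.153,0.008,-29.57,6.15,22.96],[-0.2,-0.153,0.008,-29.57,6.15,22.96]]'
cat > look.py <<'E'
from h import *
def potatoes(c):
    W=pts(c);z=W[...,2];m=mask(c,(17,80,60),(34,255,255))
    m[(z<.012)|(z>.07)|~np.isfinite(z)]=0
    m=cv2.morphologyEx(m,cv2.MORPH_OPEN,np.ones((3,3)))
    d=cv2.distanceTransform(m,cv2.DIST_L2,5);out=[]
    for l,s,ce in comps(m,150):
        w=W[l];w=w[np.isfinite(w[:,0])];a=w[w[:,2]>np.percentile(w[:,2],95)-.02]
        x,y,A,B,t=rect(W,l);L=t if A>B else t+90
        if A*B>.0045: print('BIG',end=' ')
        out.append((x,y,A,B,(L+90)%180-90,np.percentile(w[:,2],95),s[4],ce.round()))
    return out
if __name__=='__main__':
    c=r.capture('wrist');
    for o in potatoes(c):print('xy %.3f %.3f size %.3f %.3f axis %.0f top %.3f area %d'%o[:7],o[7])
    import sys
    if len(sys.argv)>1: save(c,sys.argv[1])
    print(r.get_state()['tcp_pos'].round(3),r.get_state()['joints'].round(0))
E
python3 look.py w5
```

```text
time_s: 17.58
tcp_pos: [0.5021, -0.0954, 0.3136]
eef_rot: [180.0, 0.0, -92.7]
contact_force: [1.2, -0.9, 0.0]
gripper_width: 0.0872
gripper_force: 0.0
BIG xy 0.459 0.048 size 0.146 0.088 axis 86 top 0.046 area 3029 [307. 262.]
xy 0.546 -0.002 size 0.036 0.061 axis -2 top 0.046 area 1106 [249. 233.]
xy 0.526 0.053 size 0.037 0.062 axis -24 top 0.046 area 1070 [266. 268.]
xy 0.559 0.086 size 0.029 0.063 axis -2 top 0.046 area 871 [244. 291.]
[ 0.501 -0.097  0.314] [ 11.   1.  -8.  -0. -81. -14.]
```

View pics/w5.png

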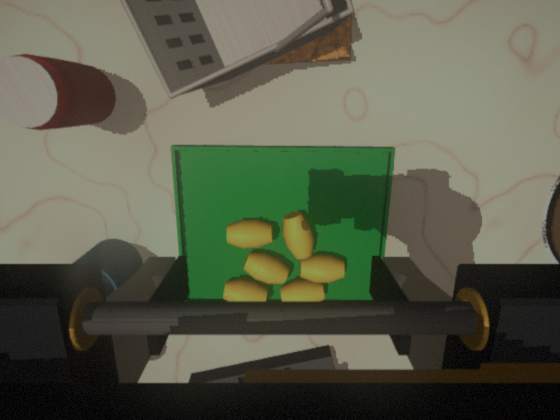

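The wrist view shows all six potatoes lying on the tray: (249,233), (298,236), (266,268), (322,268), (245,292), (303,292). The empty basket stands on its mat. Next I'll move for a clear view and measure the tin.

```bash
python3 - <<'E'
from h import *
cs=[r.capture('scene'),dict(np.load('side0.npz'))]
for n,c in zip(('scene','side'),cs):
    W=pts(c);z=W[...,2]
    k=(z>.022)&(z<.034)&(W[...,1]>.19)&(W[...,1]<.44)&(W[...,0]<.69)&(W[...,0]>.38)
    k=cv2.morphologyEx(k.astype(np.uint8),cv2.MORPH_OPEN,np.ones((2,2)))>0
    p=W[k];print(n,len(p),rect(W,k))
    a=np.radians(12.2);X=np.array([np.cos(a),np.sin(a)]);Y=np.array([-X[1],X[0]])
    u=p[:,:2]@X;v=p[:,:2]@Y;m=[(np.percentile(t,1)+np.percentile(t,99))/2 for t in (u,v)]
    print('centre',(m[0]*X+m[1]*Y).round(4),[np.ptp(np.percentile(t,[1,99])).round(3) for t in (u,v)],'z',np.percentile(p[:,2],90).round(4))
    # compartment floors
    C=m[0]*X+m[1]*Y;d=W[...,:2]-C;U=d@X;V=d@Y
    f=(z<.014)&(abs(U)<.117)&(abs(V)<.079)
    hu,e=np.histogram(U[(abs(U)<.125)&(abs(V)<.07)&(z>.022)],50,(-.125,.125));print(hu.tolist())
    hv,e=np.histogram(V[(abs(V)<.09)&(abs(U)<.1)&(z>.022)],36,(-.09,.09));print(hv.tolist())
E
python3 -m pendant '[[-0.04,0,0,0,0,0],[-0.08,0,0,0,0,0],[-0.12,0,0,0,0,0],[-0.16,0,0,0,0,0],[-0.2,0,0,0,0,0],[-0.2,0,0,0,0,0],[-0.2,0,0,0,0,0],[-0.2,0,0,0,0,0]]'
python3 look.py
```

```text
scene 608 [ 0.535   0.3215  0.2628  0.1897 10.8713]
centre [nan nan] [np.float64(nan), np.float64(nan)] z nan
[0, 0, 0, 0, 0, 0, 0, 0, 0, 0, 0, 0, 0, 0, 0, 0, 0, 0, 0, 0, 0, 0, 0, 0, 0, 0, 0, 0, 0, 0, 0, 0, 0, 0, 0, 0, 0, 0, 0, 0, 0, 0, 0, 0, 0, 0, 0, 0, 0, 0]
[0, 0, 0, 0, 0, 0, 0, 0, 0, 0, 0, 0, 0, 0, 0, 0, 0, 0, 0, 0, 0, 0, 0, 0, 0, 0, 0, 0, 0, 0, 0, 0, 0, 0, 0, 0]
side 986 [ 0.543   0.3107  0.2833  0.1659 11.0072]
centre [nan nan] [np.float64(nan), np.float64(nan)] z nan
[0, 0, 0, 0, 0, 0, 0, 0, 0, 0, 0, 0, 0, 0, 0, 0, 0, 0, 0, 0, 0, 0, 0, 0, 0, 0, 0, 0, 0, 0, 0, 0, 0, 0, 0, 0, 0, 0, 0, 0, 0, 0, 0, 0, 0, 0, 0, 0, 0, 0]
[0, 0, 0, 0, 0, 0, 0, 0, 0, 0, 0, 0, 0, 0, 0, 0, 0, 0, 0, 0, 0, 0, 0, 0, 0, 0, 0, 0, 0, 0, 0, 0, 0, 0, 0, 0]
time_s: 18.35
tcp_pos: [0.5102, 0.0986, 0.3145]
eef_rot: [-179.9, 0.0, -93.0]
contact_force: [-0.5, -1.0, 0.3]
gripper_width: 0.0878
gripper_force: 0.0
BIG xy 0.479 0.007 size 0.040 0.062 axis -77 top 0.046 area 1477 [299.  89.]
xy 0.547 0.001 size 0.039 0.062 axis -3 top 0.047 area 1475 [244.  87.]
xy 0.526 0.054 size 0.039 0.062 axis -24 top 0.047 area 1343 [263. 130.]
xy 0.462 0.080 size 0.103 0.065 axis 55 top 0.047 area 2625 [316. 146.]
xy 0.559 0.093 size 0.039 0.062 axis -12 top 0.046 area 1274 [240. 162.]
xy 0.731 0.180 size 0.019 0.056 axis -80 top 0.069 area 360 [113. 239.]
[0.51  0.098 0.315] [ 33.   2.  -7.   0. -81. -36.]
```

```bash
python3 -m pendant '[[-0.04,0,0,0,0,0],[-0.08,0,0,0,0,0],[-0.12,0,0,0,0,0],[-0.16,0,0,0,0,0],[-0.2,0,0,0,0,0],[-0.24,0,0,0,0,0],[-0.28,0,0,0,0,0],[-0.31,0,0,0,0,0],[-0.31,0,0,0,0,0],[-0.31,0,0,0,0,0],[-0.31,0,0,0,0,0]]'
cat > tin.py <<'E'
from h import *
a=np.radians(12);X=np.array([np.cos(a),np.sin(a)]);Y=np.array([-X[1],X[0]])
for n,c in zip(('wrist','scene','side'),(r.capture('wrist'),r.capture('scene'),dict(np.load('side0.npz')))):
    if n=='wrist':save(c,'w6')
    W=pts(c);W[~np.isfinite(W)]=9;z=W[...,2]
    k=(z>.023)&(z<.034)&(W[...,1]>.19)&(W[...,1]<.44)&(W[...,0]<.69)&(W[...,0]>.38)
    p=W[k]
    if len(p)<100: continue
    # yaw from sharpness of v histogram
    best=max(((np.histogram(p[:,:2]@[-np.sin(t),np.cos(t)],100,(.0,.4))[0].astype(float)**2).sum()+(np.histogram(p[:,:2]@[np.cos(t),np.sin(t)],100,(.4,.8))[0].astype(float)**2).sum(),t) for t in np.radians(np.arange(5,20,.25)))
    t=best[1];u=p[:,:2]@[np.cos(t),np.sin(t)];v=p[:,:2]@[-np.sin(t),np.cos(t)]
    print(n,len(p),'yaw',np.degrees(t),rect(W,k),'z90',np.percentile(p[:,2],90).round(4))
    for q,b in ((u,(u.min(),u.max())),(v,(v.min(),v.max()))):
        h,e=np.histogram(q,int((b[1]-b[0])/.004),b);print(dict(zip((e[:-1]*1000+2).round().astype(int).tolist(),h.tolist())))
E
python3 tin.py
```

```text
time_s: 19.32
tcp_pos: [0.5273, 0.4075, 0.3146]
eef_rot: [-179.9, -0.0, -93.1]
contact_force: [-0.9, -0.6, -0.5]
gripper_width: 0.0874
gripper_force: 0.0
wrist 5758 yaw 11.25 [ 0.5342  0.3103  0.2668  0.1606 11.2325] z90 0.0299
{453: 213, 457: 253, 461: 267, 465: 294, 469: 478, 473: 25, 477: 23, 481: 24, 485: 22, 489: 24, 493: 30, 498: 33, 502: 34, 506: 37, 510: 36, 514: 44, 518: 40, 522: 36, 526: 40, 530: 40, 534: 39, 538: 40, 542: 71, 546: 420, 550: 41, 554: 39, 558: 39, 562: 37, 566: 37, 570: 41, 574: 38, 578: 37, 582: 39, 586: 40, 591: 38, 595: 39, 599: 37, 603: 40, 607: 38, 611: 37, 615: 38, 619: 38, 623: 433, 627: 52, 631: 38, 635: 39, 639: 39, 643: 36, 647: 37, 651: 38, 655: 36, 659: 36, 663: 38, 667: 38, 671: 36, 675: 37, 679: 36, 684: 39, 688: 35, 692: 34, 696: 38, 700: 495, 704: 253, 708: 235, 712: 241, 716: 163}
{122: 555, 126: 299, 130: 51, 134: 58, 138: 62, 142: 59, 146: 57, 150: 57, 154: 65, 158: 136, 162: 138, 166: 138, 170: 140, 174: 135, 178: 138, 182: 132, 186: 135, 190: 134, 194: 132, 198: 390, 202: 468, 206: 127, 210: 127, 214: 126, 218: 129, 222: 124, 226: 125, 2
[... 1397 characters left out ...]
60: 6, 564: 11, 568: 11, 572: 11, 576: 8, 580: 7, 584: 8, 588: 8, 592: 9, 596: 11, 600: 6, 604: 11, 608: 8, 613: 9, 617: 8, 621: 22, 625: 40, 629: 9, 633: 10, 637: 11, 641: 5, 645: 9, 649: 7, 653: 8, 657: 7, 661: 13, 665: 9, 669: 8, 673: 10, 677: 4, 681: 10, 685: 7, 689: 10, 694: 4, 698: 21, 702: 72, 706: 37, 710: 28, 714: 31, 718: 17}
{115: 75, 119: 119, 123: 21, 127: 11, 131: 5, 136: 11, 140: 8, 144: 8, 148: 7, 152: 15, 156: 22, 160: 23, 164: 19, 168: 16, 172: 24, 176: 16, 180: 17, 185: 20, 189: 15, 193: 53, 197: 87, 201: 22, 205: 18, 209: 27, 213: 13, 217: 21, 221: 18, 225: 17, 229: 20, 233: 15, 238: 13, 242: 13, 246: 7, 250: 7, 254: 6, 258: 7, 262: 4, 266: 12, 270: 48, 274: 112, 278: 30}
```

View pics/w6.png

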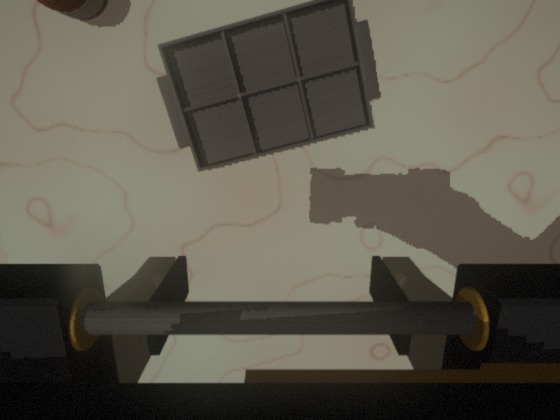

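The tin is centred at (0.535, 0.310), yaw 11.2°, rim about 0.029, and its six cups are clear in view. Back over the tray to plan the grasps.

```bash
python3 -m pendant '[[0.04,0,0,0,0,0],[0.08,0,0,0,0,0],[0.12,0,0,0,0,0],[0.16,0,0,0,0,0],[0.2,0,0,0,0,0],[0.24,0,0,0,0,0],[0.28,0,0,0,0,0],[0.3,0,0,0,0,0],[0.3,0,0,0,0,0],[0.3,0,0,0,0,0]]'
cat > plan.py <<'E'
from h import *
import sys
TIN=np.array([.535,.3103]);TY=11.2;HOME=down(.51,.1,.35,-93)
def cup(i):
    a=np.radians(TY);X=np.array([np.cos(a),np.sin(a)]);Y=np.array([-X[1],X[0]]);return TIN+X*.077*(i%3-1)+Y*.0385*(2*(i//3)-1)
def split(m,W):
    out=[]
    for l,s,ce in comps(m,120):
        n=max(1,round(l.sum()*(np.nanmedian(W[l][:,2])>0)/1400)) ; e=l.astype(np.uint8);best=[l]
        if l.sum()>1800:
            for _ in range(14):
                e=cv2.erode(e,cv2.getStructuringElement(cv2.MORPH_ELLIPSE,(3,3)));cc=comps(e,25)
                if len(cc)>len(best):
                    D=np.stack([cv2.distanceTransform((~k[0]).astype(np.uint8),cv2.DIST_L2,5) for k in cc]);a=D.argmin(0);best=[l&(a==i) for i in range(len(cc))]
        out+=best
    return out
def find(c):
    W=pts(c);z=W[...,2];m=mask(c,(17,80,60),(34,255,255))
    m[(np.nan_to_num(z)<.009)|(np.nan_to_num(z)>.06)|(np.nan_to_num(W[...,0],nan=9)>.68)]=0
    m=cv2.morphologyEx(m,cv2.MORPH_OPEN,np.ones((3,3)));P=[]
    for l in split(m,W):
        x,y,A,B,t=rect(W,l);p=W[l][:,:2];P.append(((x,y),(t if A>B else t+90),min(A,B),max(A,B),p))
    return P
def clear(i,P,psi,w,sh=0):
    (x,y)=P[i][0];a=np.radians(psi-90);d=np.array([np.cos(a),np.sin(a)]);q=np.vstack([p[4] for j,p in enumerate(P) if j!=i]+[np.full((1,2),9.)])-[x,y]
    u=abs(q@d);v=abs(q@[-d[1],d[0]]);return int(((u>w/2-.002)&(u<w/2+.024)&(v<.012)).sum())
if __name__=='__main__':
    c=r.capture('wrist')
    if len(sys.argv)>1:save(c,sys.argv[1])
    P=find(c);C=cur()
    print(len(P))
    for i,p in enumerate(P):
        L=(p[1]+180)%180-180; L=L if L<0 else L-180
        print(i,np.round(p[0],3),'size %.3f %.3f'%p[2:4],'psi %.0f'%L,'y-ext %.3f'%p[4][:,1].max(),{(w,o):clear(i,P,L+o,w/1000) for w in (54,64) for o in (-15,0,15)})
E
python3 plan.py w7
python3 -c "
from h import *;print(r.get_state()['tcp_pos'],r.get_state()['joints'])"
```

```text
time_s: 20.25
tcp_pos: [0.5106, 0.1071, 0.3159]
eef_rot: [-179.8, 0.1, -93.2]
contact_force: [0.6, -0.3, 0.1]
gripper_width: 0.0874
gripper_force: 0.0
7
0 [0.479 0.007] size 0.040 0.062 psi -76 y-ext 0.039 {(54, -15): 241, (54, 0): 118, (54, 15): 18, (64, -15): 325, (64, 0): 162, (64, 15): 58}
1 [0.546 0.   ] size 0.038 0.062 psi -3 y-ext 0.020 {(54, -15): 103, (54, 0): 241, (54, 15): 314, (64, -15): 114, (64, 0): 302, (64, 15): 387}
2 [0.526 0.054] size 0.039 0.062 psi -25 y-ext 0.077 {(54, -15): 419, (54, 0): 402, (54, 15): 415, (64, -15): 552, (64, 0): 473, (64, 15): 503}
3 [0.468 0.054] size 0.019 0.033 psi -97 y-ext 0.070 {(54, -15): 454, (54, 0): 689, (54, 15): 659, (64, -15): 413, (64, 0): 687, (64, 15): 641}
4 [0.439 0.063] size 0.046 0.048 psi -22 y-ext 0.083 {(54, -15): 381, (54, 0): 282, (54, 15): 126, (64, -15): 370, (64, 0): 254, (64, 15): 98}
5 [0.476 0.094] size 0.045 0.062 psi -179 y-ext 0.117 {(54, -15): 410, (54, 0): 245, (54, 15): 97, (64, -15): 399, (64, 0): 205, (64, 15): 79}
6 [0.559 0.093] size 0.039 0.062 psi -13 y-ext 0.114 {(54, -15): 288, (54, 0): 212, (54, 15): 79, (64, -15): 369, (64, 0): 269, (64, 15): 91}
[0.51079026 0.10816332 0.31556672] [ 3.35417167e+01  2.51363030e+00 -6.60204559e+00  3.98084588e-02
 -8.06961169e+01 -3.66783120e+01]
```

View pics/w7.png

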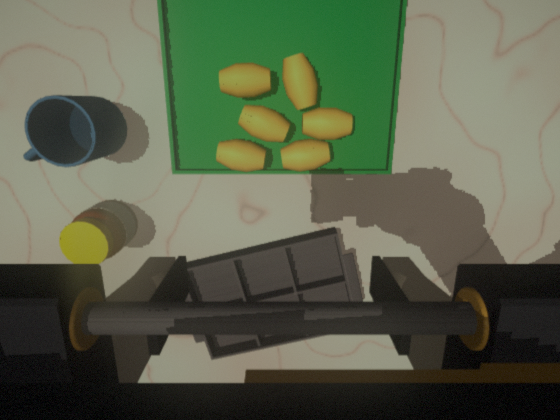

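All six potatoes are clear: (245,80), (300,82), (264,123), (328,123), (241,155), (305,155). F at (241,155) goes first, gripped 10 mm off-centre toward +x so the inner finger misses its neighbour.

```bash
cat > go.py <<'E'
# go.py x y psi off cup : rows for pick and place (off along tool x from potato centre)
from plan import *
x,y,psi,off=map(float,sys.argv[1:5]);k=int(sys.argv[5])
t=np.radians(psi);e=np.array([np.cos(t),np.sin(t)]);g=np.array([x,y])+off*e
pp=-78.8;t=np.radians(pp);q=cup(k)+off*np.array([np.cos(t),np.sin(t)])
A=down(*g,.085,psi);B=down(*g,.019,psi);L=down(*g,.13,psi);P=down(*q,.13,pp);D=down(*q,.032,pp)
for n,(a,b) in dict(above=(A,cur()),lower=(B,A),lift=(L,B),over=(P,L),place=(D,P),home=(HOME,P)).items():print(n,end=' ');rel(a,b)
E
python3 go.py .559 .093 -13 .010 4
```

```text
above rows>= 11.2 [0.0146, -0.058, 0.2667, -0.2, -0.05, -80.13]
lower rows>= 1.6 [0.0, 0.0, 0.066, 0.0, -0.0, -0.0]
lift rows>= 2.7 [0.0, 0.0, -0.111, 0.0, -0.0, -0.0]
over rows>= 9.2 [-0.0939, -0.2323, -0.0, 0.0, -0.0, 65.8]
place rows>= 2.4 [0.0, 0.0, 0.098, -0.0, -0.0, 0.0]
home rows>= 7.8 [0.2299, 0.0654, -0.22, -0.0, -0.0, 14.2]
```

```bash
python3 -m pendant '[[0.0146,-0.058,0.2,0,0,-80],[0.0146,-0.058,0.2,0,0,-80],[0.0146,-0.058,0.2,0,0,-80],[0.0146,-0.058,0.2,0,0,-80],[0.0146,-0.058,0.2,0,0,-80],[0.0146,-0.058,0.2,0,0,-80],[0.0146,-0.058,0.2,0,0,-80],[0.0146,-0.058,0.22,0,0,-80],[0.0146,-0.058,0.24,0,0,-80],[0.0146,-0.058,0.266,0,0,-80],[0.0146,-0.058,0.266,0,0,-80],[0.0146,-0.058,0.266,0,0,-80]]' 0.056 20
python3 -m pendant '[[0,0,0.015,0,0,0],[0,0,0.03,0,0,0],[0,0,0.045,0,0,0],[0,0,0.058,0,0,0],[0,0,0.066,0,0,0],[0,0,0.066,0,0,0]]'
python3 -c "
from plan import *
t=np.radians(-13);rel(down(.559+.01*np.cos(t),.093+.01*np.sin(t),.019,-13))"
python3 -m pendant '[[0,0,0,0,0,0],[0,0,0,0,0,0],[0,0,0,0,0,0],[0,0,0,0,0,0],[0,0,0,0,0,0],[0,0,0,0,0,0]]' 0 20
```

```text
time_s: 21.3
tcp_pos: [0.5675, 0.0921, 0.047]
eef_rot: [179.9, 0.1, -12.6]
contact_force: [-0.2, -0.3, 0.3]
gripper_width: 0.0561
gripper_force: 0.0
time_s: 21.8
tcp_pos: [0.5696, 0.0931, -0.0176]
eef_rot: [-179.9, -0.1, -13.1]
contact_force: [1.2, 3.5, -1.7]
gripper_width: 0.0561
gripper_force: 1.6
rows>= 0.1 [-0.0003, 0.0025, -0.0006, -0.1, -0.15, -0.11]
time_s: 22.3
tcp_pos: [0.5686, 0.0919, -0.0167]
eef_rot: [-180.0, -0.1, -13.0]
contact_force: [-2.3, 1.5, 6.7]
gripper_width: 0.04
gripper_force: 20.4
```

```bash
python3 -m pendant '[[0,0,-0.015,0,0,0],[0,0,-0.045,0,0,0],[0,0,-0.08,0,0,0],[0,0,-0.111,0,0,0],[0,0,-0.111,0,0,0]]'
python3 -m pendant '[[-0.01,-0.02,0,0,0,7],[-0.02,-0.04,0,0,0,14],[-0.03,-0.06,0,0,0,20],[-0.035,-0.085,0,0,0,26],[-0.045,-0.11,0,0,0,32],[-0.055,-0.135,0,0,0,38],[-0.065,-0.16,0,0,0,45],[-0.075,-0.185,0,0,0,52],[-0.085,-0.21,0,0,0,59],[-0.0939,-0.2323,0,0,0,65.8],[-0.0939,-0.2323,0,0,0,65.8],[-0.0939,-0.2323,0,0,0,65.8]]'
python3 - <<'E'
from plan import *
t=np.radians(-78.8);rel(down(*(cup(4)+.01*np.array([np.cos(t),np.sin(t)])),.13,-78.8))
c=r.capture('side');save(c,'s8');W=pts(c);m=mask(c,(17,80,60),(34,255,255))>0
z=np.nan_to_num(W[...,2]);k=m&(z>.09)&(z<.17)&(W[...,1]>.2);k[:,295:]=0
print(k.sum(),rect(W,k),np.percentile(W[k][:,2],[3,97]),'cup',cup(4))
E
```

```text
time_s: 22.72
tcp_pos: [0.5717, 0.0927, 0.1001]
eef_rot: [-179.7, -0.5, -12.9]
contact_force: [1.5, 0.1, -0.6]
gripper_width: 0.0403
gripper_force: 20.0
time_s: 23.72
tcp_pos: [0.5283, 0.3399, 0.0928]
eef_rot: [-180.0, -0.1, -78.7]
contact_force: [-0.6, -0.8, 0.2]
gripper_width: 0.0399
gripper_force: 20.0
rows>= 0.1 [0.0018, -0.0008, -0.0012, -0.0, -0.06, 0.13]
199 [5.3090e-01 3.3490e-01 4.9200e-02 3.2500e-02 7.6202e+01] [0.12664787 0.15643429] cup [0.52752198 0.34806677]
```

```bash
python3 -m pendant '[[0,0,0.03,0,0,0],[0,0,0.06,0,0,0],[0,0,0.085,0,0,0],[0.001,0,0.096,0,0,0],[0.001,0,0.096,0,0,0],[0.001,0,0.096,0,0,0]]'
python3 -m pendant '[[0,0,0,0,0,0],[0,0,0,0,0,0],[0,0,0,0,0,0],[0,0,0,0,0,0]]' 0.054
python3 -m pendant '[[0,0,-0.04,0,0,0],[0,0,-0.08,0,0,0],[0,0,-0.12,0,0,0]]'
python3 - <<'E'
from plan import *
rel(HOME)
E
```

```text
time_s: 24.27
tcp_pos: [0.5298, 0.3376, -0.002]
eef_rot: [-179.9, -0.1, -78.8]
contact_force: [-0.3, -0.3, 0.1]
gripper_width: 0.0399
gripper_force: 20.0
time_s: 24.6
tcp_pos: [0.53, 0.339, -0.001]
eef_rot: [-179.8, 0.1, -78.8]
contact_force: [-0.6, 0.5, -1.0]
gripper_width: 0.0535
gripper_force: 0.0
time_s: 24.85
tcp_pos: [0.529, 0.338, 0.1193]
eef_rot: [-180.0, -0.1, -78.8]
contact_force: [0.2, 0.6, -0.8]
gripper_width: 0.0539
gripper_force: 0.0
rows>= 7.4 [0.2299, 0.0648, -0.1945, -0.05, -0.05, 14.23]
```

```bash
python3 -m pendant '[[0.23,0.065,-0.195,0,0,14.2],[0.23,0.065,-0.195,0,0,14.2],[0.23,0.065,-0.195,0,0,14.2],[0.23,0.065,-0.195,0,0,14.2],[0.23,0.065,-0.195,0,0,14.2],[0.23,0.065,-0.195,0,0,14.2],[0.23,0.065,-0.195,0,0,14.2],[0.23,0.065,-0.195,0,0,14.2],[0.23,0.065,-0.195,0,0,14.2],[0.23,0.065,-0.195,0,0,14.2]]'
cat >> plan.py <<'E'
    c=r.capture('scene');W=pts(c);m=mask(c,(17,80,60),(34,255,255));z=np.nan_to_num(W[...,2]);m[(z<.006)|(z>.07)|(W[...,1]<.2)|(W[...,0]>.68)]=0
    for l,s,ce in comps(m,25):
        w=np.nanmedian(W[l],0);i=min(range(6),key=lambda i:np.hypot(*(cup(i)-w[:2])));print('in tin',w.round(3),'top %.3f'%np.nanpercentile(W[l][:,2],97),'cup',i,(w[:2]-cup(i)).round(3))
E
python3 plan.py
```

```text
time_s: 25.68
tcp_pos: [0.51, 0.0997, 0.3137]
eef_rot: [-179.8, 0.1, -93.1]
contact_force: [0.4, 0.6, -0.8]
gripper_width: 0.054
gripper_force: 0.0
9
0 [0.479 0.007] size 0.040 0.062 psi -76 y-ext 0.039 {(54, -15): 238, (54, 0): 122, (54, 15): 47, (64, -15): 326, (64, 0): 165, (64, 15): 93}
1 [0.546 0.   ] size 0.039 0.062 psi -1 y-ext 0.020 {(54, -15): 0, (54, 0): 61, (54, 15): 173, (64, -15): 0, (64, 0): 77, (64, 15): 238}
2 [0.522 0.043] size 0.025 0.042 psi -1 y-ext 0.056 {(54, -15): 286, (54, 0): 565, (54, 15): 788, (64, -15): 226, (64, 0): 513, (64, 15): 765}
3 [0.433 0.055] size 0.035 0.043 psi -74 y-ext 0.078 {(54, -15): 332, (54, 0): 295, (54, 15): 329, (64, -15): 251, (64, 0): 224, (64, 15): 314}
4 [0.463 0.066] size 0.030 0.048 psi -74 y-ext 0.086 {(54, -15): 558, (54, 0): 621, (54, 15): 608, (64, -15): 569, (64, 0): 600, (64, 15): 549}
5 [0.517 0.074] size 0.040 0.045 psi -174 y-ext 0.094 {(54, -15): 180, (54, 0): 309, (54, 15): 451, (64, -15): 105, (64, 0): 211, (64, 15): 335}
6 [0.489 0.1  ] size 0.036 0.041 psi -85 y-ext 0.120 {(54, -15): 235, (54, 0): 263, (54, 15): 313, (64, -15): 146, (64, 0): 188, (64, 15): 258}
7 [0.459 0.097] size 0.028 0.040 psi -84 y-ext 0.118 {(54, -15): 378, (54, 0): 339, (54, 15): 301, (64, -15): 347, (64, 0): 272, (64, 15): 230}
8 [0.524 0.369] size 0.032 0.039 psi -86 y-ext 0.390 {(54, -15): 0, (54, 0): 0, (54, 15): 0, (64, -15): 0, (64, 0): 0, (64, 15): 0}
in tin [0.534 0.337 0.037] top 0.045 cup 4 [ 0.007 -0.011]
```

```bash
sed -i 's/n=max(1,round(l.sum().*$/n=max(1,round(l.sum()\/1400)); e=l.astype(np.uint8);best=[l]/; s/if len(cc)>len(best):/if len(best)<len(cc)<=n:/' plan.py
sed -i 's/-\[x,y\]$/-[x,y]-sh*np.array([d[1],-d[0]])*-1/; s/print(len(P))/print(len(P))/' plan.py
sed -i "s/{(w,o):clear(i,P,L+o,w\/1000) for w in (54,64) for o in (-15,0,15)}/{(o,f):clear(i,P,L+o,.056,f\/1000) for o in (-8,0,8) for f in (-10,0,10)}/" plan.py
python3 plan.py; python3 go.py .546 0 -6 .008 5
```

```text
6
0 [0.479 0.007] size 0.040 0.062 psi -76 y-ext 0.039 {(-8, -10): 99, (-8, 0): 197, (-8, 10): 288, (0, -10): 72, (0, 0): 129, (0, 10): 265, (8, -10): 102, (8, 0): 87, (8, 10): 199}
1 [0.546 0.001] size 0.038 0.062 psi -3 y-ext 0.020 {(-8, -10): 114, (-8, 0): 4, (-8, 10): 0, (0, -10): 185, (0, 0): 54, (0, 10): 0, (8, -10): 254, (8, 0): 118, (8, 10): 19}
2 [0.514 0.069] size 0.040 0.078 psi -62 y-ext 0.108 {(-8, -10): 226, (-8, 0): 213, (-8, 10): 155, (0, -10): 250, (0, 0): 160, (0, 10): 134, (8, -10): 216, (8, 0): 133, (8, 10): 115}
3 [0.446 0.06 ] size 0.041 0.062 psi -4 y-ext 0.081 {(-8, -10): 140, (-8, 0): 293, (-8, 10): 416, (0, -10): 67, (0, 0): 214, (0, 10): 469, (8, -10): 10, (8, 0): 179, (8, 10): 495}
4 [0.475 0.098] size 0.040 0.061 psi -173 y-ext 0.119 {(-8, -10): 102, (-8, 0): 264, (-8, 10): 411, (0, -10): 79, (0, 0): 173, (0, 10): 352, (8, -10): 167, (8, 0): 83, (8, 10): 255}
5 [0.524 0.368] size 0.033 0.040 psi -84 y-ext 0.390 {(-8, -10): 0, (-8, 0): 0, (-8, 10): 0, (0, -10): 0, (0, 0): 0, (0, 10): 0, (8, -10): 0, (8, 0): 0, (8, 10): 0}
in tin [0.534 0.337 0.037] top 0.047 cup 4 [ 0.007 -0.011]
above rows>= 12.1 [0.099, -0.0496, 0.2625, 0.05, -0.02, -86.94]
lower rows>= 1.6 [0.0, -0.0, 0.066, 0.0, 0.0, -0.0]
lift rows>= 2.7 [0.0, 0.0, -0.111, 0.0, 0.0, -0.0]
over rows>= 10.2 [0.0132, -0.3594, -0.0, 0.0, -0.0, 72.8]
place rows>= 2.4 [0.0, -0.0, 0.098, -0.0, -0.0, 0.0]
home rows>= 8.4 [0.2319, 0.1424, -0.22, -0.0, -0.0, 14.2]
```

```bash
python3 -m pendant '[[0.099,-0.05,0.2,0,0,-85.5],[0.099,-0.05,0.2,0,0,-85.5],[0.099,-0.05,0.2,0,0,-85.5],[0.099,-0.05,0.2,0,0,-85.5],[0.099,-0.05,0.2,0,0,-85.5],[0.099,-0.05,0.2,0,0,-85.5],[0.099,-0.05,0.2,0,0,-85.5],[0.099,-0.05,0.22,0,0,-85.5],[0.099,-0.05,0.24,0,0,-85.5],[0.099,-0.05,0.2625,0,0,-85.5],[0.099,-0.05,0.2625,0,0,-85.5],[0.099,-0.05,0.2625,0,0,-85.5]]' 0.056
python3 -m pendant '[[0,0,0.01,0,0,-1.5],[0,0,0.03,0,0,-1.5],[0,0,0.045,0,0,-1.5],[0,0,0.058,0,0,-1.5],[0,0,0.066,0,0,-1.5],[0,0,0.066,0,0,-1.5]]'
python3 -m pendant '[[0,0,0,0,0,0],[0,0,0,0,0,0],[0,0,0,0,0,0],[0,0,0,0,0,0],[0,0,0,0,0,0],[0,0,0,0,0,0]]' 0 20
python3 -m pendant '[[0,0,-0.015,0,0,0],[0,0,-0.045,0,0,0],[0,0,-0.08,0,0,0],[0,0,-0.111,0,0,0],[0,0,-0.111,0,0,0]]'
python3 -m pendant '[[0.001,-0.03,0,0,0,6],[0.002,-0.06,0,0,0,12],[0.004,-0.09,0,0,0,19],[0.005,-0.12,0,0,0,26],[0.006,-0.155,0,0,0,33],[0.007,-0.19,0,0,0,40],[0.008,-0.225,0,0,0,47],[0.01,-0.26,0,0,0,54],[0.012,-0.295,0,0,0,61],[0.013,-0.33,0,0,0,68],[0.0132,-0.3594,0,0,0,72.8],[0.0132,-0.3594,0,0,0,72.8]]'
python3 - <<'E'
from plan import *
t=np.radians(-78.8);q=cup(5)+.008*np.array([np.cos(t),np.sin(t)]);rel(down(*q,.13,-78.8));rel(down(*q,.032,-78.8))
E
```

```text
time_s: 26.88
tcp_pos: [0.5534, -0.0011, 0.0474]
eef_rot: [179.9, 0.2, -7.1]
contact_force: [0.5, 0.0, 0.6]
gripper_width: 0.056
gripper_force: 0.0
time_s: 27.38
tcp_pos: [0.5535, -0.0012, -0.0183]
eef_rot: [179.9, 0.2, -6.0]
contact_force: [0.1, -1.2, -0.5]
gripper_width: 0.056
gripper_force: 0.0
time_s: 27.88
tcp_pos: [0.5558, -0.0011, -0.0151]
eef_rot: [-179.9, -0.2, -6.0]
contact_force: [0.3, 1.3, 2.5]
gripper_width: 0.0403
gripper_force: 19.9
time_s: 28.3
tcp_pos: [0.559, -0.0008, 0.1019]
eef_rot: [-179.8, -0.6, -5.9]
contact_force: [2.0, -0.2, -0.5]
gripper_width: 0.0399
gripper_force: 19.9
time_s: 29.3
tcp_pos: [0.6059, 0.3597, 0.0944]
eef_rot: [-179.9, 0.0, -78.9]
contact_force: [0.3, -0.4, -0.2]
gripper_width: 0.0403
gripper_force: 19.9
rows>= 0.1 [0.0042, 0.0022, 0.0004, -0.13, 0.01, -0.12]
rows>= 2.4 [0.0042, 0.0024, 0.0984, -0.13, 0.01, -0.12]
```

```bash
python3 -m pendant '[[0.001,0.001,0.03,0,0,0],[0.002,0.001,0.06,0,0,0],[0.002,0.001,0.085,0,0,0],[0.002,0.001,0.097,0,0,0],[0.002,0.001,0.097,0,0,0],[0.002,0.001,0.097,0,0,0]]'
python3 -m pendant '[[0,0,0,0,0,0],[0,0,0,0,0,0],[0,0,0,0,0,0],[0,0,0,0,0,0]]' 0.054
python3 -m pendant '[[0,0,-0.04,0,0,0],[0,0,-0.08,0,0,0],[0,0,-0.12,0,0,0]]'
python3 -m pendant '[[0.23,0.142,-0.195,0,0,14.2],[0.23,0.142,-0.195,0,0,14.2],[0.23,0.142,-0.195,0,0,14.2],[0.23,0.142,-0.195,0,0,14.2],[0.23,0.142,-0.195,0,0,14.2],[0.23,0.142,-0.195,0,0,14.2],[0.23,0.142,-0.195,0,0,14.2],[0.23,0.142,-0.195,0,0,14.2],[0.23,0.142,-0.195,0,0,14.2],[0.23,0.142,-0.195,0,0,14.2]]'
python3 plan.py w9
```

```text
time_s: 29.8
tcp_pos: [0.6054, 0.3524, -0.0016]
eef_rot: [-179.9, -0.1, -78.8]
contact_force: [0.5, 0.3, -0.2]
gripper_width: 0.0402
gripper_force: 19.9
time_s: 30.13
tcp_pos: [0.6059, 0.3531, -0.0001]
eef_rot: [-179.8, 0.1, -78.8]
contact_force: [0.2, -0.1, 0.3]
gripper_width: 0.0537
gripper_force: 0.0
time_s: 30.38
tcp_pos: [0.6048, 0.3522, 0.1199]
eef_rot: [-179.9, -0.0, -78.8]
contact_force: [-0.2, 1.0, 0.3]
gripper_width: 0.0541
gripper_force: 0.0
time_s: 31.22
tcp_pos: [0.5103, 0.0981, 0.3164]
eef_rot: [-179.6, 0.2, -93.1]
contact_force: [1.3, -0.9, -0.8]
gripper_width: 0.0535
gripper_force: 0.0
6
0 [0.479 0.006] size 0.040 0.062 psi -76 y-ext 0.038 {(-8, -10): 20, (-8, 0): 0, (-8, 10): 0, (0, -10): 61, (0, 0): 0, (0, 10): 0, (8, -10): 97, (8, 0): 27, (8, 10): 0}
1 [0.446 0.059] size 0.039 0.061 psi -3 y-ext 0.079 {(-8, -10): 134, (-8, 0): 290, (-8, 10): 404, (0, -10): 61, (0, 0): 211, (0, 10): 472, (8, -10): 4, (8, 0): 168, (8, 10): 482}
2 [0.516 0.072] size 0.069 0.075 psi -109 y-ext 0.116 {(-8, -10): 258, (-8, 0): 281, (-8, 10): 231, (0, -10): 288, (0, 0): 252, (0, 10): 213, (8, -10): 308, (8, 0): 215, (8, 10): 193}
3 [0.466 0.096] size 0.048 0.064 psi -112 y-ext 0.118 {(-8, -10): 348, (-8, 0): 306, (-8, 10): 185, (0, -10): 305, (0, 0): 339, (0, 10): 277, (8, -10): 247, (8, 0): 333, (8, 10): 321}
4 [0.6   0.374] size 0.038 0.057 psi -81 y-ext 0.405 {(-8, -10): 0, (-8, 0): 0, (-8, 10): 0, (0, -10): 0, (0, 0): 0, (0, 10): 0, (8, -10): 0, (8, 0): 0, (8, 10): 0}
5 [0.523 0.37 ] size 0.028 0.037 psi -91 y-ext 0.389 {(-8, -10): 0, (-8, 0): 0, (-8, 10): 0, (0, -10): 0, (0, 0): 0, (0, 10): 0, (8, -10): 0, (8, 0): 0, (8, 10): 0}
in tin [0.534 0.336 0.037] top 0.046 cup 4 [ 0.006 -0.012]
in tin [0.609 0.35  0.037] top 0.046 cup 5 [ 0.006 -0.013]
```

View pics/w9.png

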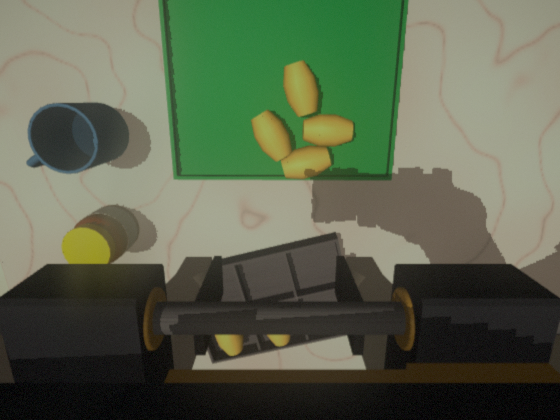

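The tray now holds four potatoes, at (301,88), (272,135), (329,130) and (306,162); two are in the tin's far row at (230,340) and (278,335). B at (301,88) is free on both sides, so it is next.

```bash
python3 go.py .479 .006 -76 .004 3
```

```text
above rows>= 6.8 [0.0989, 0.0253, 0.2642, -0.12, 0.05, -17.02]
lower rows>= 1.6 [0.0, 0.0, 0.066, 0.0, -0.0, 0.0]
lift rows>= 2.7 [0.0, 0.0, -0.111, 0.0, -0.0, 0.0]
over rows>= 7.9 [-0.3239, -0.0527, -0.0, 0.0, -0.0, 2.8]
place rows>= 2.4 [0.0, 0.0, 0.098, -0.0, -0.0, 0.0]
home rows>= 7.7 [0.2359, -0.0116, -0.22, -0.0, -0.0, 14.2]
```

```bash
python3 -m pendant '[[0.0989,0.0253,0.18,0,0,-17],[0.0989,0.0253,0.18,0,0,-17],[0.0989,0.0253,0.18,0,0,-17],[0.0989,0.0253,0.18,0,0,-17],[0.0989,0.0253,0.18,0,0,-17],[0.0989,0.0253,0.22,0,0,-17],[0.0989,0.0253,0.24,0,0,-17],[0.0989,0.0253,0.264,0,0,-17],[0.0989,0.0253,0.264,0,0,-17],[0.0989,0.0253,0.264,0,0,-17]]' 0.056
python3 -m pendant '[[0,0,0.01,0,0,0],[0,0,0.03,0,0,0],[0,0,0.045,0,0,0],[0,0,0.058,0,0,0],[0,0,0.066,0,0,0],[0,0,0.066,0,0,0]]'
python3 -m pendant '[[0,0,0,0,0,0],[0,0,0,0,0,0],[0,0,0,0,0,0],[0,0,0,0,0,0],[0,0,0,0,0,0],[0,0,0,0,0,0]]' 0 20
python3 -m pendant '[[0,0,-0.015,0,0,0],[0,0,-0.045,0,0,0],[0,0,-0.08,0,0,0],[0,0,-0.111,0,0,0],[0,0,-0.111,0,0,0]]'
python3 -m pendant '[[-0.02,-0.005,0,0,0,0],[-0.05,-0.01,0,0,0,1],[-0.09,-0.015,0,0,0,1],[-0.13,-0.022,0,0,0,2],[-0.17,-0.028,0,0,0,2],[-0.21,-0.035,0,0,0,2.8],[-0.25,-0.04,0,0,0,2.8],[-0.285,-0.046,0,0,0,2.8],[-0.31,-0.05,0,0,0,2.8],[-0.3239,-0.0527,0,0,0,2.8],[-0.3239,-0.0527,0,0,0,2.8],[-0.3239,-0.0527,0,0,0,2.8]]'
python3 - <<'E'
from plan import *
t=np.radians(-78.8);q=cup(3)+.004*np.array([np.cos(t),np.sin(t)]);rel(down(*q,.13,-78.8))
E
```

```text
time_s: 32.15
tcp_pos: [0.479, 0.0018, 0.0477]
eef_rot: [179.8, -0.1, -75.9]
contact_force: [0.3, -0.2, 0.7]
gripper_width: 0.0562
gripper_force: 0.0
time_s: 32.65
tcp_pos: [0.4802, 0.0022, -0.0172]
eef_rot: [-180.0, -0.0, -76.0]
contact_force: [0.2, -0.2, 0.7]
gripper_width: 0.0562
gripper_force: 0.0
time_s: 33.15
tcp_pos: [0.4811, 0.0022, -0.0159]
eef_rot: [-179.8, -0.0, -76.0]
contact_force: [-1.7, 1.0, 6.5]
gripper_width: 0.0401
gripper_force: 20.0
time_s: 33.57
tcp_pos: [0.4838, 0.0028, 0.1004]
eef_rot: [-179.4, -0.0, -75.9]
contact_force: [1.1, 0.2, -1.8]
gripper_width: 0.0402
gripper_force: 20.0
time_s: 34.57
tcp_pos: [0.4524, 0.3289, 0.0937]
eef_rot: [-180.0, -0.0, -78.7]
contact_force: [0.5, 0.7, -0.3]
gripper_width: 0.0402
gripper_force: 20.0
rows>= 0.0 [-0.0002, -0.0005, -0.0003, -0.04, -0.04, 0.06]
```

```bash
python3 -m pendant '[[0,0,0.03,0,0,0],[0,0,0.06,0,0,0],[0,0,0.085,0,0,0],[0,0,0.097,0,0,0],[0,0,0.097,0,0,0],[0,0,0.097,0,0,0]]'
python3 -m pendant '[[0,0,0,0,0,0],[0,0,0,0,0,0],[0,0,0,0,0,0],[0,0,0,0,0,0]]' 0.054
python3 -m pendant '[[0,0,-0.04,0,0,0],[0,0,-0.08,0,0,0],[0,0,-0.12,0,0,0]]'
python3 -m pendant '[[0.235,-0.0116,-0.195,0,0,14.2],[0.235,-0.0116,-0.195,0,0,14.2],[0.235,-0.0116,-0.195,0,0,14.2],[0.235,-0.0116,-0.195,0,0,14.2],[0.235,-0.0116,-0.195,0,0,14.2],[0.235,-0.0116,-0.195,0,0,14.2],[0.235,-0.0116,-0.195,0,0,14.2],[0.235,-0.0116,-0.195,0,0,14.2],[0.235,-0.0116,-0.195,0,0,14.2],[0.235,-0.0116,-0.195,0,0,14.2]]'
sed -i 's/nan_to_num(z)<.009/nan_to_num(z)<.036/; s/for l in split(m,W):/for l in [k[0] for k in comps(m,100)]:/' plan.py
sed -i 's/u>w\/2-.002/u>w\/2-.007/; s/w\/2+.024/w\/2+.029/;s/v<.012/v<.016/' plan.py
python3 plan.py
```

```text
time_s: 35.07
tcp_pos: [0.453, 0.3274, -0.003]
eef_rot: [-180.0, -0.1, -78.9]
contact_force: [0.1, 0.6, -0.6]
gripper_width: 0.0401
gripper_force: 20.0
time_s: 35.4
tcp_pos: [0.4534, 0.3294, -0.0018]
eef_rot: [-179.8, 0.1, -78.8]
contact_force: [0.5, 0.1, -0.2]
gripper_width: 0.0532
gripper_force: 0.0
time_s: 35.65
tcp_pos: [0.4524, 0.3284, 0.1187]
eef_rot: [-180.0, -0.1, -78.8]
contact_force: [0.8, 0.2, 0.2]
gripper_width: 0.0547
gripper_force: 0.0
time_s: 36.48
tcp_pos: [0.5094, 0.1003, 0.3125]
eef_rot: [-179.9, 0.1, -93.1]
contact_force: [-0.4, 1.1, -0.2]
gripper_width: 0.0536
gripper_force: 0.0
5
0 [0.518 0.062] size 0.036 0.062 psi -62 y-ext 0.092 {(-8, -10): 270, (-8, 0): 171, (-8, 10): 49, (0, -10): 233, (0, 0): 93, (0, 10): 0, (8, -10): 162, (8, 0): 14, (8, 10): 0}
1 [0.446 0.059] size 0.035 0.062 psi -2 y-ext 0.076 {(-8, -10): 170, (-8, 0): 359, (-8, 10): 549, (0, -10): 90, (0, 0): 255, (0, 10): 460, (8, -10): 34, (8, 0): 168, (8, 10): 347}
2 [0.476 0.099] size 0.036 0.062 psi -166 y-ext 0.118 {(-8, -10): 161, (-8, 0): 216, (-8, 10): 438, (0, -10): 248, (0, 0): 134, (0, 10): 310, (8, -10): 366, (8, 0): 170, (8, 10): 203}
3 [0.604 0.369] size 0.036 0.044 psi -93 y-ext 0.391 {(-8, -10): 0, (-8, 0): 0, (-8, 10): 0, (0, -10): 0, (0, 0): 0, (0, 10): 0, (8, -10): 0, (8, 0): 0, (8, 10): 0}
4 [0.528 0.363] size 0.027 0.030 psi -14 y-ext 0.378 {(-8, -10): 0, (-8, 0): 0, (-8, 10): 0, (0, -10): 0, (0, 0): 0, (0, 10): 0, (8, -10): 0, (8, 0): 0, (8, 10): 0}
in tin [0.465 0.329 0.036] top 0.046 cup 3 [ 0.013 -0.004]
in tin [0.534 0.338 0.037] top 0.046 cup 4 [ 0.007 -0.01 ]
in tin [0.61  0.35  0.037] top 0.046 cup 5 [ 0.007 -0.013]
```

```bash
python3 go.py .518 .062 -60 .009 2
```

```text
above rows>= 6.4 [0.0461, -0.0161, 0.2621, 0.0, -0.0, -32.98]
lower rows>= 1.6 [-0.0, 0.0, 0.066, 0.0, 0.0, -0.0]
lift rows>= 2.7 [-0.0, 0.0, -0.111, 0.0, 0.0, -0.0]
over rows>= 5.9 [-0.1458, -0.1965, -0.0, 0.0, -0.0, 18.8]
place rows>= 2.4 [0.0, -0.0, 0.098, -0.0, -0.0, 0.0]
home rows>= 7.3 [0.1539, 0.1424, -0.22, -0.0, -0.0, 14.2]
```

```bash
python3 -m pendant '[[0.0461,-0.0161,0.18,0,0,-33],[0.0461,-0.0161,0.18,0,0,-33],[0.0461,-0.0161,0.18,0,0,-33],[0.0461,-0.0161,0.18,0,0,-33],[0.0461,-0.0161,0.2,0,0,-33],[0.0461,-0.0161,0.22,0,0,-33],[0.0461,-0.0161,0.24,0,0,-33],[0.0461,-0.0161,0.262,0,0,-33],[0.0461,-0.0161,0.262,0,0,-33],[0.0461,-0.0161,0.262,0,0,-33]]' 0.056
python3 -m pendant '[[0,0,0.01,0,0,0],[0,0,0.03,0,0,0],[0,0,0.045,0,0,0],[0,0,0.058,0,0,0],[0,0,0.066,0,0,0],[0,0,0.066,0,0,0]]'
python3 -m pendant '[[0,0,0,0,0,0],[0,0,0,0,0,0],[0,0,0,0,0,0],[0,0,0,0,0,0],[0,0,0,0,0,0],[0,0,0,0,0,0]]' 0 20
python3 -m pendant '[[0,0,-0.015,0,0,0],[0,0,-0.045,0,0,0],[0,0,-0.08,0,0,0],[0,0,-0.111,0,0,0],[0,0,-0.111,0,0,0]]'
python3 -m pendant '[[-0.01,-0.014,0,0,0,1],[-0.025,-0.034,0,0,0,3],[-0.045,-0.06,0,0,0,6],[-0.065,-0.088,0,0,0,8],[-0.085,-0.115,0,0,0,11],[-0.105,-0.142,0,0,0,14],[-0.125,-0.17,0,0,0,17],[-0.14,-0.19,0,0,0,18.8],[-0.1458,-0.1965,0,0,0,18.8],[-0.1458,-0.1965,0,0,0,18.8],[-0.1458,-0.1965,0,0,0,18.8]]'
python3 - <<'E'
from plan import *
t=np.radians(-78.8);q=cup(2)+.009*np.array([np.cos(t),np.sin(t)]);rel(down(*q,.13,-78.8))
E
```

```text
time_s: 37.42
tcp_pos: [0.5221, 0.054, 0.0488]
eef_rot: [179.8, -0.0, -59.9]
contact_force: [0.1, 0.8, 1.0]
gripper_width: 0.0561
gripper_force: 0.0
time_s: 37.92
tcp_pos: [0.5232, 0.0538, -0.0166]
eef_rot: [-180.0, -0.0, -60.0]
contact_force: [0.8, -0.6, -0.1]
gripper_width: 0.056
gripper_force: 0.0
time_s: 38.42
tcp_pos: [0.5245, 0.0541, -0.0149]
eef_rot: [-179.8, -0.1, -60.0]
contact_force: [-0.6, -0.5, 7.2]
gripper_width: 0.0402
gripper_force: 20.0
time_s: 38.83
tcp_pos: [0.5273, 0.0549, 0.1016]
eef_rot: [-179.4, -0.2, -59.9]
contact_force: [0.9, 0.7, -1.3]
gripper_width: 0.0402
gripper_force: 20.0
time_s: 39.75
tcp_pos: [0.6201, 0.278, 0.0945]
eef_rot: [-180.0, -0.0, -78.7]
contact_force: [-0.4, -0.6, -0.2]
gripper_width: 0.04
gripper_force: 20.0
rows>= 0.0 [-0.0007, 0.0002, 0.0005, -0.0, -0.04, 0.06]
```

```bash
python3 -m pendant '[[0,0,0.03,0,0,0],[0,0,0.06,0,0,0],[0,0,0.085,0,0,0],[0,0,0.097,0,0,0],[0,0,0.097,0,0,0],[0,0,0.097,0,0,0]]'
python3 -m pendant '[[0,0,0,0,0,0],[0,0,0,0,0,0],[0,0,0,0,0,0],[0,0,0,0,0,0]]' 0.054
python3 -m pendant '[[0,0,-0.04,0,0,0],[0,0,-0.08,0,0,0],[0,0,-0.12,0,0,0]]'
python3 -m pendant '[[0.154,0.142,-0.195,0,0,14.2],[0.154,0.142,-0.195,0,0,14.2],[0.154,0.142,-0.195,0,0,14.2],[0.154,0.142,-0.195,0,0,14.2],[0.154,0.142,-0.195,0,0,14.2],[0.154,0.142,-0.195,0,0,14.2],[0.154,0.142,-0.195,0,0,14.2],[0.154,0.142,-0.195,0,0,14.2],[0.154,0.142,-0.195,0,0,14.2]]' | head -2
sed -i 's/for o in (-8,0,8) for f in (-10,0,10)/for o in (-14,0,14) for f in (-15,-9,0,9,15)/' plan.py
python3 plan.py
```

```text
time_s: 40.25
tcp_pos: [0.621, 0.2775, -0.0012]
eef_rot: [-179.9, -0.0, -78.8]
contact_force: [0.0, -0.0, 0.2]
gripper_width: 0.0403
gripper_force: 20.0
time_s: 40.58
tcp_pos: [0.6216, 0.2788, -0.0002]
eef_rot: [-179.8, 0.0, -78.8]
contact_force: [0.2, -0.3, 0.6]
gripper_width: 0.053
gripper_force: 0.0
time_s: 40.83
tcp_pos: [0.6204, 0.278, 0.1199]
eef_rot: [-180.0, -0.0, -78.8]
contact_force: [1.1, 0.7, -0.0]
gripper_width: 0.0538
gripper_force: 0.0
time_s: 41.58
tcp_pos: [0.5112, 0.0989, 0.3164]
4
0 [0.446 0.059] size 0.035 0.062 psi -3 y-ext 0.077 {(-14, -15): 185, (-14, -9): 295, (-14, 0): 462, (-14, 9): 567, (-14, 15): 562, (0, -15): 44, (0, -9): 123, (0, 0): 280, (0, 9): 459, (0, 15): 571, (14, -15): 0, (14, -9): 15, (14, 0): 131, (14, 9): 276, (14, 15): 379}
1 [0.475 0.099] size 0.036 0.061 psi -171 y-ext 0.118 {(-14, -15): 84, (-14, -9): 188, (-14, 0): 369, (-14, 9): 558, (-14, 15): 627, (0, -15): 0, (0, -9): 29, (0, 0): 169, (0, 9): 356, (0, 15): 485, (14, -15): 0, (14, -9): 0, (14, 0): 28, (14, 9): 172, (14, 15): 272}
2 [0.602 0.369] size 0.036 0.041 psi -89 y-ext 0.390 {(-14, -15): 0, (-14, -9): 0, (-14, 0): 0, (-14, 9): 0, (-14, 15): 0, (0, -15): 0, (0, -9): 0, (0, 0): 0, (0, 9): 0, (0, 15): 0, (14, -15): 0, (14, -9): 0, (14, 0): 0, (14, 9): 0, (14, 15): 0}
3 [0.527 0.364] size 0.024 0.027 psi -2 y-ext 0.377 {(-14, -15): 0, (-14, -9): 0, (-14, 0): 0, (-14, 9): 0, (-14, 15): 0, (0, -15): 0, (0, -9): 0, (0, 0): 0, (0, 9): 0, (0, 15): 0, (14, -15): 0, (14, -9): 0, (14, 0): 0, (14, 9): 0, (14, 15): 0}
in tin [0.467 0.329 0.036] top 0.046 cup 3 [ 0.015 -0.004]
in tin [0.534 0.336 0.037] top 0.046 cup 4 [ 0.007 -0.012]
in tin [0.619 0.315 0.037] top 0.046 cup 2 [0.001 0.027]
```

```bash
python3 go.py .475 .099 -164 -.010 1
```

```text
above rows>= 9.9 [-0.0004, 0.0268, 0.2642, -0.05, 0.12, 71.0]
lower rows>= 1.6 [0.0, -0.0, 0.066, 0.0, -0.0, 0.0]
lift rows>= 2.7 [0.0, 0.0, -0.111, 0.0, -0.0, 0.0]
over rows>= 11.9 [-0.1035, 0.1582, 0.0, 0.0, 0.0, -85.2]
place rows>= 2.4 [0.0, 0.0, 0.098, -0.0, -0.0, 0.0]
home rows>= 6.9 [0.1729, 0.0654, -0.22, -0.0, -0.0, 14.2]
```

```bash
python3 -m pendant '[[0,0.027,0.18,0,0,71],[0,0.027,0.18,0,0,71],[0,0.027,0.18,0,0,71],[0,0.027,0.18,0,0,71],[0,0.027,0.18,0,0,71],[0,0.027,0.18,0,0,71],[0,0.027,0.2,0,0,71],[0,0.027,0.22,0,0,71],[0,0.027,0.24,0,0,71],[0,0.027,0.264,0,0,71],[0,0.027,0.264,0,0,71],[0,0.027,0.264,0,0,71]]' 0.056
python3 -m pendant '[[0,0,0.01,0,0,0],[0,0,0.03,0,0,0],[0,0,0.045,0,0,0],[0,0,0.058,0,0,0],[0,0,0.065,0,0,0],[0,0,0.065,0,0,0]]'
python3 -m pendant '[[0,0,0,0,0,0],[0,0,0,0,0,0],[0,0,0,0,0,0],[0,0,0,0,0,0],[0,0,0,0,0,0],[0,0,0,0,0,0]]' 0 20
python3 -m pendant '[[0,0,-0.015,0,0,0],[0,0,-0.045,0,0,0],[0,0,-0.08,0,0,0],[0,0,-0.11,0,0,0],[0,0,-0.11,0,0,0]]'
python3 -m pendant '[[-0.008,0.012,0,0,0,-7],[-0.016,0.026,0,0,0,-14],[-0.025,0.04,0,0,0,-21],[-0.035,0.053,0,0,0,-28],[-0.043,0.066,0,0,0,-35],[-0.052,0.08,0,0,0,-42],[-0.06,0.092,0,0,0,-49],[-0.07,0.105,0,0,0,-56],[-0.078,0.12,0,0,0,-63],[-0.087,0.132,0,0,0,-70],[-0.095,0.145,0,0,0,-77],[-0.1035,0.1582,0,0,0,-84]]'
python3 - <<'E'
from plan import *
t=np.radians(-78.8);q=cup(1)-.01*np.array([np.cos(t),np.sin(t)]);rel(down(*q,.13,-78.8))
E
```

```text
time_s: 42.68
tcp_pos: [0.4833, 0.1006, 0.0476]
eef_rot: [-179.9, -0.2, -163.7]
contact_force: [0.1, -1.0, 1.3]
gripper_width: 0.0561
gripper_force: 0.0
time_s: 43.18
tcp_pos: [0.4845, 0.1011, -0.0163]
eef_rot: [-180.0, 0.0, -163.8]
contact_force: [1.1, 0.1, 0.5]
gripper_width: 0.056
gripper_force: 0.0
time_s: 43.68
tcp_pos: [0.4855, 0.1015, -0.015]
eef_rot: [180.0, 0.2, -164.0]
contact_force: [-1.3, 0.3, 6.5]
gripper_width: 0.0402
gripper_force: 19.9
time_s: 44.1
tcp_pos: [0.4878, 0.1026, 0.1002]
eef_rot: [179.9, 0.6, -163.9]
contact_force: [1.0, 1.1, -0.6]
gripper_width: 0.0403
gripper_force: 19.9
time_s: 45.1
tcp_pos: [0.5401, 0.2821, 0.094]
eef_rot: [-180.0, -0.0, -79.6]
contact_force: [0.7, -0.2, -0.7]
gripper_width: 0.0402
gripper_force: 19.9
rows>= 0.1 [-0.0001, -0.0005, -0.0, -0.05, -0.02, -0.85]
```

```bash
python3 -m pendant '[[0,0,0.03,0,0,-0.9],[0,0,0.06,0,0,-0.9],[0,0,0.085,0,0,-0.9],[0,0,0.097,0,0,-0.9],[0,0,0.097,0,0,-0.9],[0,0,0.097,0,0,-0.9]]'
python3 -m pendant '[[0,0,0,0,0,0],[0,0,0,0,0,0],[0,0,0,0,0,0],[0,0,0,0,0,0]]' 0.054
python3 -m pendant '[[0,0,-0.04,0,0,0],[0,0,-0.08,0,0,0],[0,0,-0.12,0,0,0]]'
python3 -m pendant '[[0.173,0.065,-0.195,0,0,14.2],[0.173,0.065,-0.195,0,0,14.2],[0.173,0.065,-0.195,0,0,14.2],[0.173,0.065,-0.195,0,0,14.2],[0.173,0.065,-0.195,0,0,14.2],[0.173,0.065,-0.195,0,0,14.2],[0.173,0.065,-0.195,0,0,14.2],[0.173,0.065,-0.195,0,0,14.2],[0.173,0.065,-0.195,0,0,14.2]]' | head -2
python3 plan.py | cut -c1-90; python3 go.py .446 .059 -3 0 0
```

```text
time_s: 45.6
tcp_pos: [0.5401, 0.2812, -0.0033]
eef_rot: [180.0, -0.1, -79.1]
contact_force: [-0.2, 0.4, 0.2]
gripper_width: 0.0402
gripper_force: 19.9
time_s: 45.93
tcp_pos: [0.541, 0.2821, -0.0016]
eef_rot: [-179.8, 0.1, -79.1]
contact_force: [-0.8, 0.3, 0.3]
gripper_width: 0.0534
gripper_force: 0.0
time_s: 46.18
tcp_pos: [0.54, 0.2812, 0.1189]
eef_rot: [-180.0, -0.0, -79.1]
contact_force: [1.3, 0.9, -0.9]
gripper_width: 0.0539
gripper_force: 0.0
time_s: 46.93
tcp_pos: [0.509, 0.099, 0.3137]
4
0 [0.446 0.059] size 0.035 0.061 psi -3 y-ext 0.077 {(-14, -15): 0, (-14, -9): 0, (-14, 0)
1 [0.541 0.27 ] size 0.035 0.055 psi -93 y-ext 0.298 {(-14, -15): 0, (-14, -9): 0, (-14, 0
2 [0.602 0.368] size 0.034 0.046 psi -77 y-ext 0.390 {(-14, -15): 0, (-14, -9): 0, (-14, 0
3 [0.525 0.364] size 0.027 0.028 psi -94 y-ext 0.378 {(-14, -15): 9, (-14, -9): 5, (-14, 0
in tin [0.467 0.33  0.036] top 0.045 cup 3 [ 0.015 -0.003]
in tin [0.542 0.3   0.037] top 0.047 cup 1 [-0.001  0.028]
in tin [0.618 0.32  0.037] top 0.046 cup 2 [0.    0.033]
above rows>= 12.6 [0.0443, 0.0602, 0.2624, -0.04, -0.01, -90.3]
lower rows>= 1.6 [0.0, 0.0, 0.066, 0.0, 0.0, 0.0]
lift rows>= 2.7 [0.0, 0.0, -0.111, 0.0, 0.0, 0.0]
over rows>= 10.6 [0.0105, -0.1994, -0.0, -0.0, -0.0, 75.8]
place rows>= 2.4 [0.0, 0.0, 0.098, -0.0, -0.0, 0.0]
home rows>= 6.6 [0.1629, -0.0116, -0.22, -0.0, -0.0, 14.2]
```

```bash
python3 -m pendant '[[0.0443,0.06,0.18,0,0,-85],[0.0443,0.06,0.18,0,0,-85],[0.0443,0.06,0.18,0,0,-85],[0.0443,0.06,0.18,0,0,-85],[0.0443,0.06,0.18,0,0,-85],[0.0443,0.06,0.18,0,0,-85],[0.0443,0.06,0.2,0,0,-85],[0.0443,0.06,0.22,0,0,-85],[0.0443,0.06,0.24,0,0,-85],[0.0443,0.06,0.262,0,0,-85],[0.0443,0.06,0.262,0,0,-85],[0.0443,0.06,0.262,0,0,-85]]' 0.056
python3 -m pendant '[[0,0,0.01,0,0,-5.3],[0,0,0.03,0,0,-5.3],[0,0,0.045,0,0,-5.3],[0,0,0.058,0,0,-5.3],[0,0,0.066,0,0,-5.3],[0,0,0.066,0,0,-5.3]]'
python3 -m pendant '[[0,0,0,0,0,0],[0,0,0,0,0,0],[0,0,0,0,0,0],[0,0,0,0,0,0],[0,0,0,0,0,0],[0,0,0,0,0,0]]' 0 20
python3 -m pendant '[[0,0,-0.015,0,0,0],[0,0,-0.045,0,0,0],[0,0,-0.08,0,0,0],[0,0,-0.111,0,0,0],[0,0,-0.111,0,0,0]]'
python3 -m pendant '[[0.001,-0.015,0,0,0,6],[0.002,-0.035,0,0,0,13],[0.003,-0.053,0,0,0,20],[0.004,-0.072,0,0,0,27],[0.005,-0.09,0,0,0,34],[0.006,-0.11,0,0,0,41],[0.007,-0.127,0,0,0,48],[0.008,-0.145,0,0,0,55],[0.009,-0.165,0,0,0,62],[0.01,-0.182,0,0,0,69],[0.0105,-0.1994,0,0,0,75.8],[0.0105,-0.1994,0,0,0,75.8]]'
python3 - <<'E'
from plan import *
rel(down(*cup(0),.13,-78.8))
E
```

```text
time_s: 48.03
tcp_pos: [0.4448, 0.0583, 0.0474]
eef_rot: [179.8, 0.2, -7.9]
contact_force: [-0.4, 0.1, 1.5]
gripper_width: 0.0562
gripper_force: 0.0
time_s: 48.53
tcp_pos: [0.4451, 0.0582, -0.0182]
eef_rot: [179.9, 0.2, -3.0]
contact_force: [0.5, -0.0, -0.9]
gripper_width: 0.0561
gripper_force: 0.0
time_s: 49.03
tcp_pos: [0.4474, 0.059, -0.0153]
eef_rot: [-179.9, -0.2, -3.0]
contact_force: [-0.6, 1.1, 4.3]
gripper_width: 0.0397
gripper_force: 20.0
time_s: 49.45
tcp_pos: [0.4503, 0.0602, 0.1011]
eef_rot: [-179.7, -0.6, -2.9]
contact_force: [0.7, 0.4, -0.6]
gripper_width: 0.0403
gripper_force: 20.0
time_s: 50.45
tcp_pos: [0.4682, 0.2598, 0.0951]
eef_rot: [-179.9, 0.0, -79.1]
contact_force: [0.0, 1.1, -0.9]
gripper_width: 0.0398
gripper_force: 20.0
rows>= 0.1 [0.0019, 0.0017, 0.0011, -0.13, 0.02, -0.35]
```

```bash
python3 -m pendant '[[0,0.001,0.03,0,0,0],[0,0.001,0.06,0,0,0],[0,0.001,0.085,0,0,0],[0,0.001,0.097,0,0,0],[0,0.001,0.097,0,0,0],[0,0.001,0.097,0,0,0]]'
python3 -m pendant '[[0,0,0,0,0,0],[0,0,0,0,0,0],[0,0,0,0,0,0],[0,0,0,0,0,0]]' 0.054
python3 -m pendant '[[0,0,-0.04,0,0,0],[0,0,-0.08,0,0,0],[0,0,-0.12,0,0,0]]'
python3 -m pendant '[[-0.14,-0.08,-0.2,0,0,14],[-0.14,-0.08,-0.2,0,0,14],[-0.14,-0.08,-0.2,0,0,14],[-0.14,-0.08,-0.2,0,0,14],[-0.14,-0.08,-0.2,0,0,14],[-0.14,-0.08,-0.2,0,0,14],[-0.14,-0.08,-0.2,0,0,14],[-0.14,-0.08,-0.2,0,0,14],[-0.14,-0.08,-0.2,0,0,14]]' | head -2
cat > chk.py <<'E'
from plan import *
c=r.capture('wrist')
for p in find(c):
    i=min(range(6),key=lambda i:np.hypot(*(cup(i)-p[0])));print('cup',i,(np.array(p[0])-cup(i)).round(3),'size %.3f %.3f'%p[2:4],'axis-tin %.0f'%((p[1]-TY)%180))
W=pts(c);m=mask(c,(17,80,60),(34,255,255))>0;z=W[...,2]
for i in range(6):
    k=m&(np.hypot(W[...,0]-cup(i)[0],W[...,1]-cup(i)[1])<.036);print(i,k.sum(),'top',np.nanpercentile(z[k],97).round(4),end=' | ')
for n in ('scene','side'):
    c=r.capture(n);W=pts(c);z=W[...,2];m=mask(c,(17,80,60),(34,255,255))>0
    print(n,'yellow on tray',int((m&(abs(W[...,0]-.503)<.17)&(abs(W[...,1])<.14)&(z>.012)).sum()),'rim',rect(W,(z>.083)&(z<.095)&(W[...,0]>.35)&(W[...,0]<.7)&(W[...,1]<-.15)&(W[...,1]>-.5)))
E
python3 chk.py
```

```text
time_s: 50.95
tcp_pos: [0.4666, 0.2564, -0.0021]
eef_rot: [-180.0, -0.1, -78.7]
contact_force: [0.4, 0.1, -0.1]
gripper_width: 0.0402
gripper_force: 20.0
time_s: 51.28
tcp_pos: [0.4673, 0.2576, -0.0008]
eef_rot: [-179.8, 0.1, -78.8]
contact_force: [0.0, -1.0, -0.5]
gripper_width: 0.0535
gripper_force: 0.0
time_s: 51.53
tcp_pos: [0.4663, 0.2566, 0.1198]
eef_rot: [-180.0, -0.1, -78.8]
contact_force: [1.2, 1.0, -0.5]
gripper_width: 0.0542
gripper_force: 0.0
time_s: 52.28
tcp_pos: [0.5172, 0.41, 0.3179]
cup 0 [-0.001 -0.   ] size 0.034 0.062 axis-tin 91
cup 1 [-0.001  0.002] size 0.035 0.061 axis-tin 87
cup 2 [ 0.002 -0.001] size 0.034 0.062 axis-tin 87
cup 3 [0.007 0.006] size 0.033 0.061 axis-tin 79
cup 4 [-0.    -0.002] size 0.035 0.062 axis-tin 92
cup 5 [ 0.    -0.003] size 0.034 0.062 axis-tin 92
0 1753 top 0.0459 | 1 1678 top 0.0456 | 2 1657 top 0.0456 | 3 1465 top 0.0459 | 4 1597 top 0.4378 | 5 1432 top 0.0457 | scene yellow on tray 0 rim [ 0.546  -0.2947  0.2157  0.1645 19.6518]
side yellow on tray 0 rim [ 0.5452 -0.2965  0.2159  0.1621 20.8908]
```

All six potatoes sit flat in their own cups, the tray is empty, and the basket is upright on its mat. Handing in.

```bash
python3 -c "
from plant import r
print(r.close_job())"
```

```text
the job is handed in; nothing more can be done
None
```

I tipped all six potatoes onto the tray, stood the empty basket upright back on its mat, put each potato fully down in its own tin compartment, and handed the job in at about 52 s; the hand-in gave no verdict.

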